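# Fetch the steel grinding ball from its track and load the mill's mortar

### The job

Load the steel mortar with the steel grinding ball: push the ball along its U-shaped storage track, round the bend, until it sits in the seat at the pick-up gap, where the track's rims are cut away. Then lift it out there, set it down gently in the middle of the steel mortar, and let go of it; do not drop it into the bowl or let it fall onto the bench. Leave the white ball where it is in the track, and leave everything else on the bench as it stands.

Things in the scene. Friction and masses are not known exactly. Their poses are not given: they have to be found in the camera images.
- rack: fixed storage track for grinding balls: U-shaped aluminium channel, blue floor, on a dark plate. Origin: on the bench at the centre of the bend. Channel centre line: half circle of radius 85 mm on the -x side, from (0, 85) mm through the apex (-85, 0) to (0, -85), continued by straight arms at y = 85 and y = -85 to closed ends at x = 110. Level floor 12 mm above the bench; balls pushed slowly soon stop rolling.
- rack_slot (a point): cross-section of the channel, taken at (55, 85) mm in the rack's frame, 47 mm above the bench: 43 mm wide inside, walls 4 mm; inturned rims 44.5 to 47 mm above the bench leave a slot 35 mm wide. The top 5 mm of a ball shows through the slot; a fingertip can go down into it behind a ball to push it, but no ball can be lifted through it.
- rack_gap (a point): pick-up gap at the apex of the bend, 24 degrees of arc to either side (69 mm wide in all): rims and walls are cut away down to ledges 17 mm above the bench, 30 mm apart, so a ball can be gripped there from above, across the track (along rack x). Point: a ball's centre when it sits in the brass-edged seat, 30 mm above the bench; the seat is a hole 16 mm across in the floor, the ball sinks 1.7 mm into it and stays.
- steel_ball_center (a point): centre of the grey steel grinding ball: 40 mm diameter, about 0.26 kg. At the start it lies in either arm of the track (the white ball is in the other), its rack x between -10 and 30 mm, its centre 32 mm above the bench. Polished: friction about 0.35. It rolls freely.
- steel_mortar_in (a point): the steel mortar (light grey metal), a heavy round bowl fixed to the bench on a rubber ring: 150 mm across outside, rim 54 mm above the bench, opening 138 mm wide at the rim; the inside is a shallow curve like a sphere of 80 mm radius, 40 mm deep, with a flat of 14 mm radius in the middle. This point: centre of the inner floor, 14 mm above the bench. A ball resting there has its centre 20 mm above this point.
- white_ball_center (a point): centre of the white ceramic grinding ball, 40 mm diameter, in the other arm of the track: leave it there.
- agate_ball_center (a point): centre of the brown agate grinding ball, 40 mm diameter, in the brown agate mortar (same shape as the steel one) to the left: leave it alone.
- brush: flat cleaning brush, 190 mm long, 42 mm wide, 20 mm high, lying on the right; origin under its middle, bristles towards its x. Leave it.
- scoop: small steel sampling scoop, 170 mm long, 28 mm wide, 12 mm high, lying on the right; origin under its middle. Leave it.
- amber_jar: amber glass jar with white cap, 64 mm across, 85 mm high, on the far side; origin under its centre. Leave it.
- clear_jar: clear glass jar with blue cap, 56 mm across, 75 mm high, on the far side; origin under its centre. Leave it.
- beaker: glass beaker, 68 mm across, 85 mm high, on the far side; origin under its centre. Leave it.
Not all that is in view belongs to the job. What is shaped like the part that bears white_ball_center but purple is not meant.

How it is judged:
By the outcome, as a careful person would: the job done as asked, in the order asked, and still so for the second after the job is handed in, with the robot touching nothing.
It also fails if it takes over 54 s, if anything falls off the work surface, if the arm or the gripper's body presses on something with over 40 N, if the wrist force passes 120 N, or if a joint passes its speed limit or range.

### The arm

A 6-joint arm with a two-finger parallel gripper is mounted at the origin on the work surface. World frame = base frame: x ahead of the robot, y to its left, z up, the work surface at z = 0. Lengths are in mm, angles in rad, forces in N, time in s.
With the tool pointing down it reaches from about 275 to 1000 mm from the base axis. Payload 8.4 kg.
Tool frame: the origin (TCP) lies at the very end of the fingers, on their centre line; the grasp point (between the pads) lies 19 mm behind it (r.pinch_z is the distance from the TCP to the grasp point, in mm); z points along the fingers, y is the direction in which the jaws open and shut (so a half turn about z gives the same grasp; the last joint's range is limited). The gripper opens to 85 mm and grips with 20 to 120 N. Pads are 22 mm wide; open, the fingers measure 114 mm over their backs; the gripper's body (76 mm by 85 mm) begins 54 mm behind the grasp point. The pads swing forward as they close: fully open they stand 13 mm farther back than shut.
Start: joints at [1.275, 0.353, 1.633, -0, 1.155, -0.002], TCP at [180.993, 598.222, 206.081] pointing down, gripper open.
Joint ranges: [-2.63, 2.63], [-0.92, 2.1], [0.06, 2.66], [-1.3, 4.44], [0, 2.69], [-3.02, 3.02]. Speed limits (rad/s): [2.22, 2.22, 2.79, 3.14, 3.14, 3.14].

### API

Orientations are given as [roll, pitch, yaw] about the fixed x, y, z axes, in that order (R = Rz(yaw) Ry(pitch) Rx(roll)).
In Python, from rig import r, optics gives the robot as it stands.
- The arm moves only by the shell command python3 -m creep 'ROWS' [FORCE]. ROWS is JSON, a list of rows, each an object with "dp": the shift along the tool's x, y, z in mm, a list of three; "angular": the turn, a rotation vector about the tool's x, y, z in rad, a list of three; "fingers": the finger opening in mm, from 0 to 85.4. In form: [{"dp": [dx, dy, dz], "angular": [wx, wy, wz], "fingers": fingers}, ...]. A call has 1 to 5 rows; each row is the pose to reach, as a shift and turn from the pose commanded when the call began, along the tool's axes at that moment; what a row does not reach only later rows make up. A row lasts 1/12 s, in which the tool goes at most 41.7 mm and 7.16 degrees, less where a joint would pass 70% of its speed; a pose out of reach is approached as far as the arm can. A call with a gripper value outside its range is refused whole. The fingers move at their own pace and stop on an object; FORCE is the grip in N (left out, the last holds). Time passes only in rows, so rows that repeat a pose let the fingers close. It gives the time, the measured TCP pose, the force and the opening at its end, in the units of the state.
- r.sense(): the state, without advancing time (a new reading comes with each control period).
- optics.grab_frame(name): name is "side" or "top"; returns the picture (400x640x3 uint8, blue, green, red); there is no depth.
- optics.camera_params(name): a dict with "fx", "fy", "cx", "cy" (pixels), "distortion" ([k1, k2, p1, p2, k3] as OpenCV has them; the pictures are not rectified), "eye" and "rotation" of the camera in the world. Camera axes: x right, y up, looking along -z (the intrinsics and any distortion apply to the point x, -y, -z); pixel columns grow to the right and rows downward; lengths in mm; the calibration is good to about 2 mm. A picture is of the moment at which its call begins. camera_params takes no time and is no camera call.
- r.sign_off(): hands the job in, once; it reports no verdict.
The state is a dict: "clock": time; "qpos": joint angles; "qvel": joint speeds; "joint_efforts": joint torques, N m; "eef_pos": TCP position; "tcp_rot": TCP orientation; "contact_force": force on the tool from outside, world axes, zero at the start; "wrist_torque": the same for the moment, N m; "opening": opening from 0.0 (shut) to 1.0 (fully open).
Only numpy, scipy, OpenCV 4.12 (cv2) and the standard library are available. Lean on these libraries where they do the work, as an engineer would, in place of code of your own. Each camera call takes 0.05 s, during which the arm holds its last target.

## Working session

There is one attempt and no reset: what is moved stays moved. The work goes in short steps, Python scripts to look and compute and a shell command to move; the robot and the scene stay as the last step left them, time stands still between calls to the robot, and variables do not carry over. Pictures are saved under pics/ and viewed, and the job is handed in when it is done.

```bash
ls; mkdir -p pics; python3 - <<'E'
from rig import r, optics
import cv2
for n in("side","top"):
    p=optics.camera_params(n);print(n,p)
    cv2.imwrite(f"pics/{n}0.png",optics.grab_frame(n))
print(r.sense())
E
```

```text
pics
side {'fx': 437.3878900562339, 'fy': 437.3878900562339, 'cx': 322.48847105355105, 'cy': 196.92576006000635, 'distortion': array([0.02961933, 0.        , 0.        , 0.        , 0.        ]), 'eye': array([ 364.63915122, -844.58894322, 1039.76115503]), 'rotation': array([ 0.71319677,  0.00134657, -0.239663  ])}
top {'fx': 401.90764672838975, 'fy': 401.90764672838975, 'cx': 315.0583158256923, 'cy': 195.8105476619511, 'distortion': array([-0.05757926,  0.        ,  0.        ,  0.        ,  0.        ]), 'eye': array([ 3.72689778e+02, -4.59750735e-01,  1.13547264e+03]), 'rotation': array([ 0.17627684,  0.01234879, -1.55678927])}
{'clock': 0.1, 'qpos': array([ 1.27460142e+00,  3.53555402e-01,  1.63403330e+00, -5.46926007e-05,
        1.15519672e+00, -2.38005938e-03]), 'qvel': array([-0.00054068, -0.00078677,  0.00056558, -0.0006521 ,  0.00067881,
        0.00039324]), 'joint_efforts': array([-1.65444771e-04, -6.06356549e+01, -3.42821181e+01,  3.84543273e-05,
        4.06183710e-03, -7.36502528e-06]), 'eef_pos': array([180.88106335, 597.79452061, 205.46276422]), 'tcp_rot': array([-3.14039977e+00,  4.71714859e-05,  2.84779995e+00]), 'contact_force': array([ 0.02441342, -0.63352425, -0.09664102]), 'wrist_torque': array([-0.00932537,  0.04694209, -0.02415398]), 'opening': 0.9987819458522705}
```

View pics/side0.png

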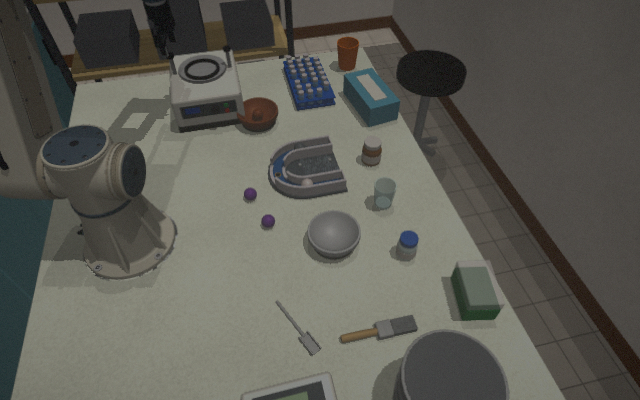

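View pics/top0.png

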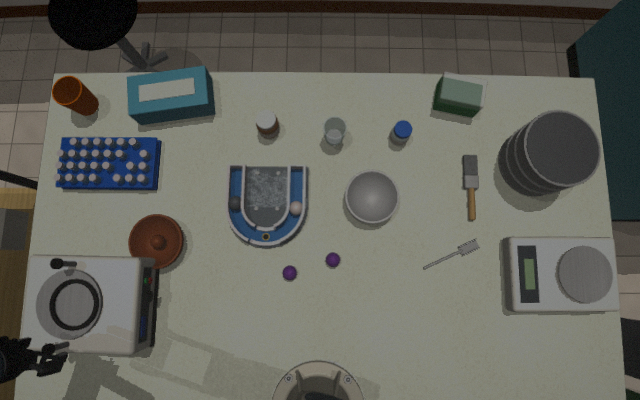

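```bash
cat > h.py <<'E'
import numpy as np,cv2
from scipy.spatial.transform import Rotation as R
from rig import r,optics
def cam(n):
    p=optics.camera_params(n);K=np.array([[p['fx'],0,p['cx']],[0,p['fy'],p['cy']],[0,0,1.]])
    return K,np.array(p['distortion'],float),np.array(p['eye']),R.from_euler('xyz',p['rotation']).as_matrix()@np.diag([1,-1,-1.])
def ray(n,uv):
    K,d,e,M=cam(n)
    q=cv2.undistortPoints(np.array(uv,float).reshape(-1,1,2),K,d).reshape(-1,2)
    return e,np.c_[q,np.ones(len(q))]@M.T
def plane(n,uv,z):
    e,D=ray(n,uv);return e+D*((z-e[2])/D[:,2])[:,None]
def proj(n,P):
    K,d,e,M=cam(n);P=np.array(P,float).reshape(-1,3)
    return cv2.projectPoints((P-e)@M,np.zeros(3),np.zeros(3),K,d)[0].reshape(-1,2)
E
python3 - <<'E'
import cv2
t=cv2.imread('pics/top0.png');s=cv2.imread('pics/side0.png')
cv2.imwrite('pics/t1.png',cv2.resize(t[150:260,215:415],None,fx=4,fy=4,interpolation=cv2.INTER_CUBIC))
cv2.imwrite('pics/s1.png',cv2.resize(s[120:260,240:400],None,fx=4.2,fy=4.2,interpolation=cv2.INTER_CUBIC))
E
```

```text
(no output)
```

View pics/t1.png

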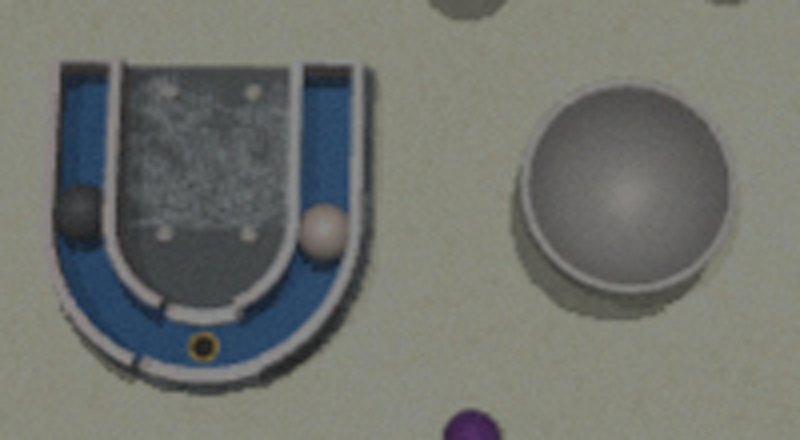

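View pics/s1.png

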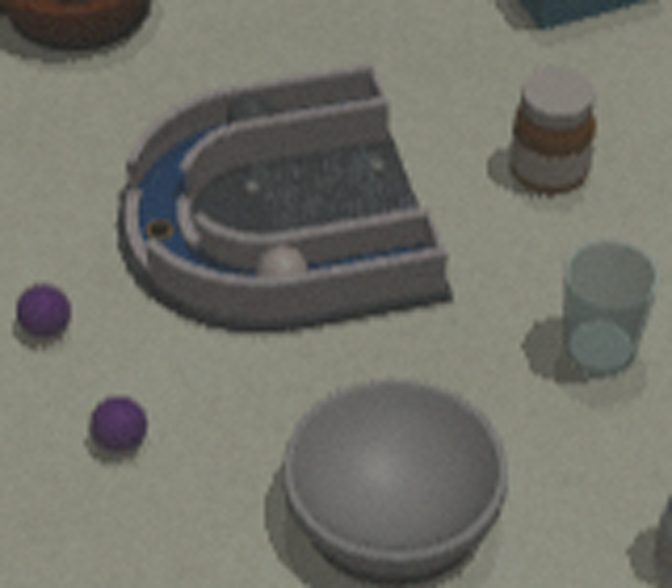

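```bash
python3 - <<'E'
from h import *
t=cv2.imread('pics/top0.png');s=cv2.imread('pics/side0.png')
c=lambda a,o,f:(np.array(a)+.5)/f-.5+np.array(o)
T=lambda a:c(a,(215,150),4);S=lambda a:c(a,(240,120),4.2)
print('seat',plane('top',T([[203,346]]),12),plane('side',S([[159,230]]),12))
# seat mask: dark/brass vs blue
def blob(img,box,name,z):
    x0,y0,x1,y1=box;h=img[y0:y1,x0:x1].astype(int)
    m=((h[...,0]-h[...,2])<15).astype(np.uint8)
    print(name);print(m)
    n,l,st,ce=cv2.connectedComponentsWithStats(m)
    print([(a[4],np.round(b+[x0,y0],2)) for a,b in zip(st,ce)])
blob(t,(260,231,272,242),'top',12)
blob(s,(273,170,284,179),'side',12)
print('endcorners47',plane('top',T([[50,63],[369,65]]),47))
print('ends inner',plane('top',T([[120,63],[291,65]]),47))
print('steel',plane('top',T([[79,213]]),34),'white',plane('top',T([[324,233]]),34), plane('side',S([[282,266]]),36))
# mortar
for n,img,box in(('top',t,(335,160,410,232)),('side',s,(300,200,370,265))):
    x0,y0,x1,y1=box
    g=cv2.cvtColor(img,cv2.COLOR_BGR2HSV)[y0:y1,x0:x1]
    sat=g[...,1];m=cv2.morphologyEx((sat<28).astype(np.uint8)*255,cv2.MORPH_OPEN,np.ones((3,3)))
    cs,_=cv2.findContours(m,cv2.RETR_EXTERNAL,cv2.CHAIN_APPROX_NONE);k=max(cs,key=cv2.contourArea)
    e=cv2.fitEllipse(k);print(n,e,cv2.contourArea(k));ce=np.array(e[0])+[x0,y0];print(plane(n,[ce],54),plane(n,[ce],30))
print('rim click top',plane('top',T([[519,187],[737,187],[628,78],[628,297]]),54))
print('rim click side',plane('side',S([[285,470],[506,470],[395,380]]),54))
E
```

```text
seat [[456.40446437 153.62704431  12.        ]] [[455.23013924 148.50523921  12.        ]]
top
[[0 0 0 1 1 1 1 1 1 0 0 0]
 [0 0 0 0 0 0 0 0 0 0 0 0]
 [0 0 0 0 1 1 1 1 0 0 0 0]
 [0 0 0 1 1 1 1 1 1 0 0 0]
 [0 0 1 1 1 1 1 1 1 1 0 0]
 [0 0 1 1 1 1 1 1 1 1 0 0]
 [0 0 1 1 1 1 1 1 1 1 0 0]
 [0 0 1 1 1 1 1 1 1 0 0 0]
 [0 0 0 1 1 1 1 1 1 0 0 0]
 [0 0 0 0 0 1 1 0 0 0 0 0]
 [0 0 0 0 0 0 0 0 0 0 0 0]]
[(np.int32(77), array([265.55, 236.18])), (np.int32(6), array([265.5, 231. ])), (np.int32(49), array([265.43, 236.33]))]
side
[[0 0 0 0 0 0 0 0 0 1 1]
 [0 0 0 0 0 0 0 0 0 1 1]
 [0 0 0 1 1 1 1 0 0 1 1]
 [0 0 1 1 1 1 1 1 0 1 1]
 [0 0 1 1 1 1 1 1 0 0 1]
 [0 0 1 1 1 1 1 1 0 0 1]
 [1 0 1 1 1 1 1 0 0 0 0]
 [1 0 1 1 1 0 0 0 0 0 0]
 [1 1 1 1 1 1 0 0 0 0 0]]
[(np.int32(51), array([278.02, 173.59])), (np.int32(10), array([282.6, 172.1])), (np.int32(38), array([276.76, 175.05]))]
endcorners47 [[650.18737609 263.59821001  47.        ]
 [650.9327044   39.71489256  47.        ]]
ends inner [[650.63438991 214.19138476  47.        ]
 [650.36343336  94.18458742  47.        ]]
steel [[546.02904779 240.6215231   34. 
[... 157 characters left out ...]
055175781, 79.79295349121094), 120.26717376708984) 3913.5
[[ 571.58174523 -157.2263496    54.        ]] [[ 575.99554828 -160.70530805   30.        ]]
side ((34.76435470581055, 31.02516746520996), (54.18331527709961, 74.16255950927734), 131.37838745117188) 2666.5
[[ 569.18132936 -146.28566117   54.        ]] [[ 574.16124996 -129.28430269   30.        ]]
rim click top [[ 564.51630569  -64.49559724   54.        ]
 [ 566.27444506 -213.45668821   54.        ]
 [ 641.92580923 -139.77125625   54.        ]
 [ 490.01073976 -138.15530556   54.        ]]
rim click side [[ 494.83729394 -129.81240708   54.        ]
 [ 637.31916942 -164.75623817   54.        ]
 [ 585.30170136  -72.73202926   54.        ]]
```

```bash
cat > fit.py <<'E'
from h import *
from scipy.optimize import least_squares
t=cv2.imread('pics/top0.png')
b=cv2.GaussianBlur(cv2.resize(t,None,fx=4,fy=4,interpolation=cv2.INTER_CUBIC),(0,0),1.5).astype(int)
m=((b[...,0]-b[...,2])>12).astype(np.uint8); m[:600]=0;m[1040:]=0;m[:,:900]=0;m[:,1260:]=0
cs,_=cv2.findContours(m,cv2.RETR_CCOMP,cv2.CHAIN_APPROX_NONE)
P=np.vstack([c.reshape(-1,2) for c in cs if len(c)>60])
W=plane('top',(P+.5)/4-.5,46)[:,:2]
def loc(p,W): 
    c,s=np.cos(p[2]),np.sin(p[2]);d=W-p[:2];return d@np.array([[c,-s],[s,c]])
def rad(L): return np.where(L[:,0]>0,np.abs(L[:,1]),np.hypot(L[:,0],L[:,1]))
p=np.array([540,152,0.])
for it in range(4):
    L=loc(p,W);a=np.abs(np.degrees(np.arctan2(L[:,1],-L[:,0])))
    d=np.abs(np.abs(rad(L)-85)-17.5)
    sel=(d<6)&(a>27)&(L[:,0]<85)&~((np.abs(L[:,0]-5)<28))
    f=lambda q:np.abs(rad(loc(q,W[sel]))-85)-17.5
    s=least_squares(f,p,loss='soft_l1');p=s.x
print('rack',p,np.degrees(p[2]),sel.sum(),np.std(f(p)))
L=loc(p,W[sel]);q=rad(L)
for nm,k in(('outer+y',(q>85)&(L[:,1]>0)),('inner+y',(q<85)&(L[:,1]>0)),('outer-y',(q>85)&(L[:,1]<0)),('inner-y',(q<85)&(L[:,1]<0))): print(nm,k.sum(),np.mean(q[k]))
c,s_=np.cos(p[2]),np.sin(p[2]);print('apex',p[0]-85*c,p[1]-85*s_)
for n,x in(('steel',(546,240.6)),('white',(534,69.3)),('seat',(456.1,153.6))):print(n,loc(p,np.array([x])))
o=b.clip(0,255).astype(np.uint8)
for k in P[sel]: o[k[1],k[0]]=(0,0,255)
cv2.imwrite('pics/fit.png',o[600:1060,860:1660])
# mortar rims by canny radial: darkest->bright gradient outer edge
g=cv2.cvtColor(o,cv2.COLOR_BGR2GRAY).astype(float)
E
python3 fit.py
python3 - <<'E'
from h import *
# mortar bowl-inside edge and rim, both views: bright thin rim ring maxima along rays from centre
from scipy.optimize import least_squares
for n,box in(('top',(628,187)),('side',(395,470))):
    img=cv2.imread(f'pics/{n}0.png');g=cv2.GaussianBlur(cv2.cvtColor(img,cv2.COLOR_BGR2GRAY),(0,0),.7).astype(np.float32)
    c0=np.array([566,-140.]);
    for it in range(3):
        pts=[]
        for a in np.radians(np.arange(0,360,5)):
            rr=np.arange(62,82,.5);X=np.c_[c0[0]+rr*np.cos(a),c0[1]+rr*np.sin(a),np.full(len(rr),54)]
            uv=proj(n,X).astype(np.float32);v=cv2.remap(g,uv[:,0].reshape(1,-1),uv[:,1].reshape(1,-1),cv2.INTER_LINEAR)[0]
            i=np.argmin(np.gradient(np.gradient(v)[2:-2])) if 0 else np.argmax(v-np.linspace(v[0],v[-1],len(v))); pts.append(X[i,:2])
        pts=np.array(pts)
        f=lambda q:np.hypot(*(pts-q[:2]).T)-q[2]
        s=least_squares(f,[*c0,72],loss='soft_l1');c0=s.x[:2]
    print(n,s.x,np.std(f(s.x)))
E
```

```text
rack [5.40299935e+02 1.53153439e+02 4.98809686e-03] 0.2857968978292253 639 1.1866555562563936
outer+y 184 101.02708382242564
inner+y 136 67.87073577504768
outer-y 180 102.14401506756043
inner-y 139 67.30364889762042
apex 455.3009921111343 152.7294528724243
steel [[ 6.13618453 87.41704041]]
white [[ -6.71812363 -83.82097161]]
seat [[-84.1966597    0.86655079]]
top [ 568.02106016 -139.73840604   71.88379264] 0.6857122347573945
side [ 568.1013687  -139.90533476   74.64296771] 3.0453296182454825
```

View pics/fit.png

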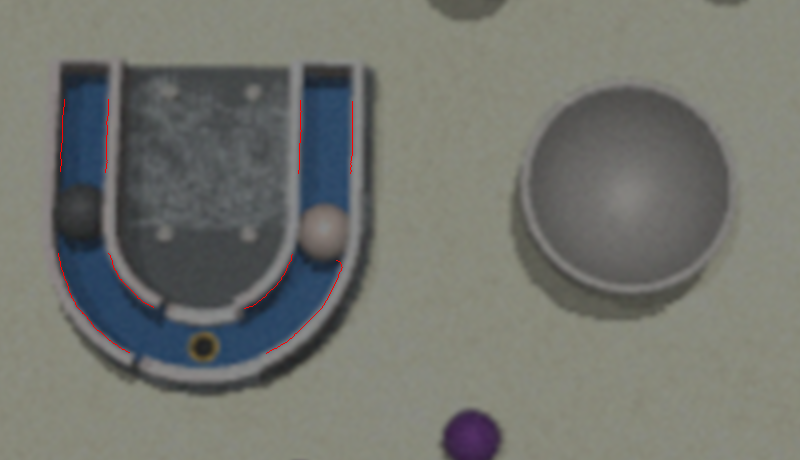

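```bash
cat > d.py <<'E'
from h import *
import sys
# python3 d.py x y z yaw [x y z yaw ...] : deltas from measured pose
s=r.sense();p=s['eef_pos'];M=R.from_euler('xyz',s['tcp_rot'])
print('clock',round(s['clock'],2),'pos',p.round(1),'rpy',s['tcp_rot'].round(4),'F',s['contact_force'].round(1),'op',round(s['opening'],3))
a=list(map(float,sys.argv[1:]))
for i in range(0,len(a),4):
    T=R.from_euler('xyz',[np.pi,0,a[i+3]])
    print('dp',(M.inv().apply(np.array(a[i:i+3])-p)).round(1),'ang',(M.inv()*T).as_rotvec().round(3))
E
python3 d.py 595 238.4 206 1.571
```

```text
clock 0.1 pos [180.9 597.8 205.5] rpy [-3.1404  0.      2.8478] F [ 0.  -0.6 -0.1] op 0.999
dp [-5.005e+02 -2.241e+02 -2.000e-01] ang [-1.000e-03  1.000e-03  1.277e+00]
```

```bash
python3 -m creep '[{"dp":[-500,-224,0],"angular":[0,0,1.277],"fingers":0},{"dp":[-500,-224,0],"angular":[0,0,1.277],"fingers":0},{"dp":[-500,-224,0],"angular":[0,0,1.277],"fingers":0},{"dp":[-500,-224,0],"angular":[0,0,1.277],"fingers":0},{"dp":[-500,-224,0],"angular":[0,0,1.277],"fingers":0}]' 40; python3 d.py 595 238.4 206 1.571
```

```text
clock: 0.52
eef_pos: [339.2, 460.1, 205.8]
tcp_rot: [-3.141, 0.0, 2.217]
contact_force: [1.0, 0.3, 1.1]
opening: 0.298
clock 0.52 pos [339.2 460.1 205.8] rpy [-3.1412e+00  1.0000e-04  2.2172e+00] F [1.  0.3 1.1] op 0.298
dp [-3.31e+02  7.07e+01 -2.00e-01] ang [-0.     0.     0.646]
```

```bash
python3 -m creep '[{"dp":[-331,71,0],"angular":[0,0,0.646],"fingers":0},{"dp":[-331,71,0],"angular":[0,0,0.646],"fingers":0},{"dp":[-331,71,0],"angular":[0,0,0.646],"fingers":0},{"dp":[-331,71,0],"angular":[0,0,0.646],"fingers":0},{"dp":[-331,71,0],"angular":[0,0,0.646],"fingers":0}]'; python3 d.py 595 238.4 120 1.571
```

```text
clock: 0.93
eef_pos: [497.7, 324.5, 205.9]
tcp_rot: [-3.141, 0.0, 1.592]
contact_force: [0.8, 0.0, -0.0]
opening: 0.002
clock 0.93 pos [497.7 324.5 205.9] rpy [-3.1412e+00  2.0000e-04  1.5916e+00] F [ 0.8  0.  -0. ] op 0.002
dp [-88.   95.5  85.9] ang [-0.     0.     0.021]
```

```bash
python3 -m creep '[{"dp":[-88,95.5,86],"angular":[0,0,0.021],"fingers":0},{"dp":[-88,95.5,86],"angular":[0,0,0.021],"fingers":0},{"dp":[-88,95.5,86],"angular":[0,0,0.021],"fingers":0},{"dp":[-88,95.5,86],"angular":[0,0,0.021],"fingers":0},{"dp":[-88,95.5,86],"angular":[0,0,0.021],"fingers":0}]'; python3 d.py 595 238.4 62 1.571
```

```text
clock: 1.35
eef_pos: [595.4, 236.6, 115.8]
tcp_rot: [-3.138, 0.003, 1.574]
contact_force: [-1.4, -0.5, 0.0]
opening: 0.001
clock 1.35 pos [595.4 236.6 115.8] rpy [-3.1376e+00  2.9000e-03  1.5737e+00] F [-1.4 -0.5  0. ] op 0.001
dp [ 2.  -0.2 53.8] ang [-0.004  0.003  0.003]
```

```bash
python3 -m creep '[{"dp":[1,0,25],"angular":[0,0,0],"fingers":0},{"dp":[2,0,54],"angular":[0,0,0],"fingers":0},{"dp":[2,0,54],"angular":[0,0,0],"fingers":0},{"dp":[2,0,54],"angular":[0,0,0],"fingers":0}]'; python3 d.py 595 238.4 62 1.571 595 238.4 24 1.571
cat > look.py <<'E'
from h import *
import sys
t=optics.grab_frame('top');s=optics.grab_frame('side');k=sys.argv[1]
cv2.imwrite(f'pics/raw_top{k}.png',t);cv2.imwrite(f'pics/raw_side{k}.png',s)
a=cv2.resize(t[150:270,205:305],None,fx=4,fy=4,interpolation=cv2.INTER_CUBIC)
b=cv2.resize(s[110:230,255:355],None,fx=4,fy=4,interpolation=cv2.INTER_CUBIC)
cv2.imwrite(f'pics/{k}.png',cv2.convertScaleAbs(np.hstack([a,b]),alpha=1.6))
E
python3 look.py l1
```

```text
clock: 1.68
eef_pos: [592.9, 242.7, 65.2]
tcp_rot: [-3.138, 0.001, 1.577]
contact_force: [-0.3, 1.3, 0.8]
opening: 0.004
clock 1.68 pos [592.9 242.7  65.2] rpy [-3.1382e+00  1.3000e-03  1.5771e+00] F [-0.3  1.3  0.8] op 0.004
dp [-4.3  2.1  3.2] ang [-0.003  0.001  0.006]
dp [-4.3  2.2 41.2] ang [-0.003  0.001  0.006]
```

View pics/l1.png

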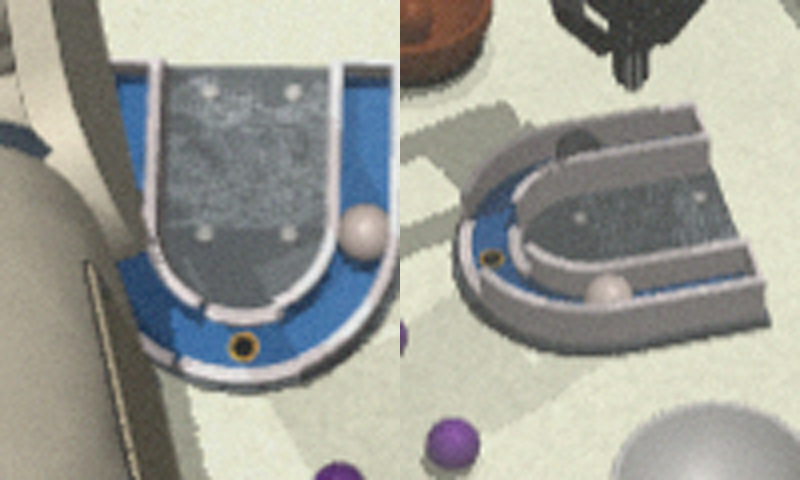

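```bash
python3 - <<'E'
from h import *
print(proj('side',[r.sense()['eef_pos'],[593,238.4,47],[541,238.2,32]]), r.sense()['eef_pos'])
E
python3 d.py 594 238.4 55 1.571 594 238.4 24 1.571
```

```text
[[312.52960315 135.6907556 ]
 [312.42706403 141.40972754]
 [297.51109697 147.2574122 ]] [594.92103479 243.52376834  67.57405877]
clock 1.78 pos [594.9 243.5  67.6] rpy [ 3.1404e+00 -5.0000e-04  1.5773e+00] F [ 0.3  0.9 -0. ] op 0.001
dp [-5.1 -1.  12.6] ang [ 0.001 -0.001  0.006]
dp [-5.1 -1.  43.6] ang [ 0.001 -0.001  0.006]
```

```bash
python3 - <<'E'
from h import *
s=cv2.imread('pics/raw_sidel1.png')
o=cv2.resize(s[100:150,285:345],None,fx=10,fy=10,interpolation=cv2.INTER_NEAREST)
cv2.imwrite('pics/z1.png',cv2.convertScaleAbs(o,alpha=1.8))
print(proj('side',[[593.9,243.1,66.4],[593.9,243.1,86.4]]))
E
```

```text
[[312.26667664 136.08841984]
 [312.15082696 131.49196549]]
```

View pics/z1.png

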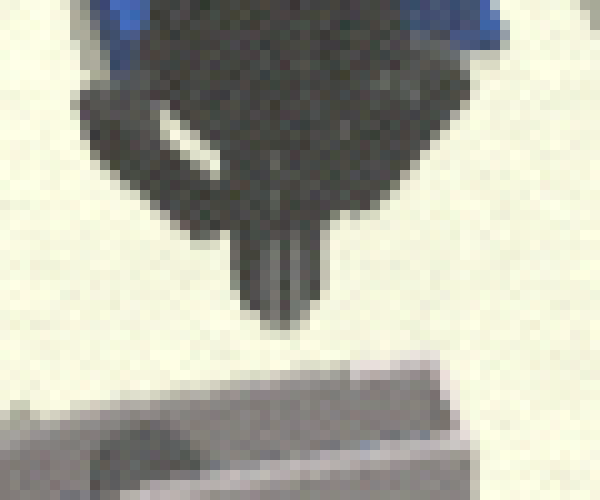

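```bash
python3 -m creep '[{"dp":[0,0,0],"angular":[0,0,0],"fingers":0},{"dp":[0,0,0],"angular":[0,0,0],"fingers":0},{"dp":[0,0,0],"angular":[0,0,0],"fingers":0}]'; python3 d.py;  python3 look.py l2; python3 d.py; python3 - <<'E'
from h import *
s=cv2.imread('pics/raw_sidel2.png')
o=cv2.resize(s[100:150,285:345],None,fx=10,fy=10,interpolation=cv2.INTER_NEAREST)
cv2.imwrite('pics/z2.png',cv2.convertScaleAbs(o,alpha=1.8))
p=r.sense()['eef_pos'];print(proj('side',[p,p+[0,-11,0],p+[0,11,0],[654,263.9,47],[654,43,47],[455.3,153,12],[455.3,153,12]]))
E
```

```text
clock: 2.03
eef_pos: [595.1, 243.3, 67.4]
tcp_rot: [3.14, -0.001, 1.577]
contact_force: [-0.2, 0.2, -0.2]
opening: -0.001
clock 2.03 pos [595.1 243.3  67.4] rpy [ 3.1398e+00 -7.0000e-04  1.5770e+00] F [-0.2  0.2 -0.2] op -0.001
clock 2.13 pos [594.8 243.   66.9] rpy [ 3.1406e+00 -4.0000e-04  1.5768e+00] F [ 0.   0.4 -0.7] op 0.004
[[312.53030174 135.94901992]
 [313.26781498 138.08726553]
 [311.79972996 133.83084962]
 [328.11865114 133.67732081]
 [345.56599017 179.37205721]
 [277.25965349 173.40893267]
 [277.25965349 173.40893267]]
```

View pics/z2.png

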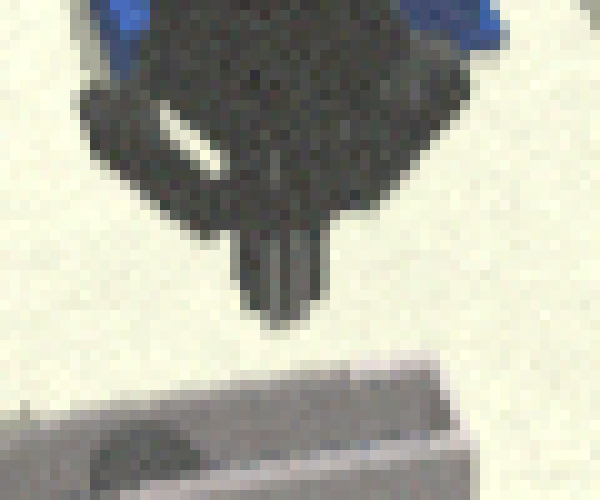

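```bash
python3 - <<'E'
from h import *
p=np.array([180.9,597.8,205.5])
print(proj('top',[p,p+[0,0,13],p+[0,0,60]]))
s=cv2.imread('pics/top0.png')
o=cv2.resize(s[320:400,0:100],None,fx=7,fy=7,interpolation=cv2.INTER_NEAREST)
cv2.imwrite('pics/z3.png',cv2.convertScaleAbs(o,alpha=1.8))
t=cv2.imread('pics/raw_topl2.png');cv2.imwrite('pics/z4.png',t)
print(proj('top',r.sense()['eef_pos']))
E
```

```text
[[ 58.10742467 346.19172055]
 [ 54.53098261 347.23590407]
 [ 40.78158461 351.23997322]]
[[231.85527072 183.31873444]]
```

View pics/z3.png

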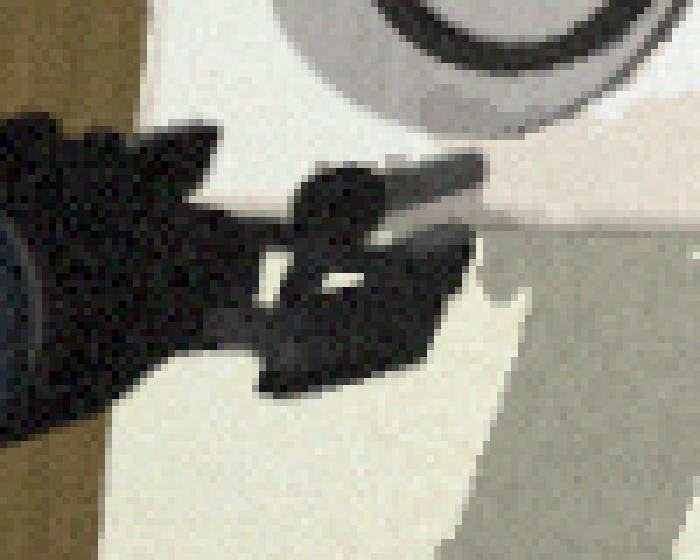

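View pics/z4.png

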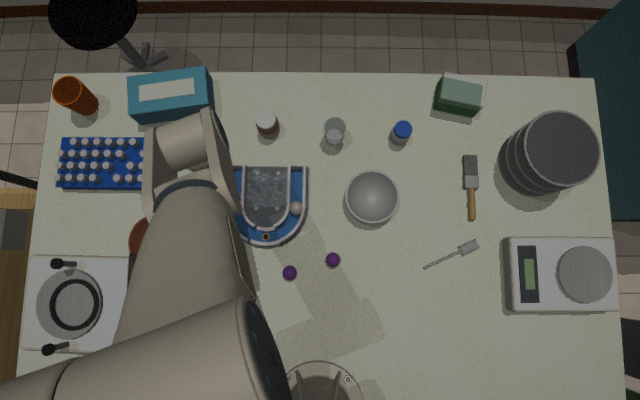

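```bash
python3 - <<'E'
from h import *
a=np.linspace(0,2*np.pi,60)
for n in('side','top'):
    im=cv2.imread(f'pics/{n}0.png');
    for rad in(60,95,120):
        for q in proj(n,np.c_[rad*np.cos(a),rad*np.sin(a),0*a+5]): cv2.circle(im,tuple(int(round(v)) for v in q),0,(0,0,255),-1)
    print(n,proj(n,[0,0,0]))
    if n=='side': side=im[140:310,40:220]
    else: top=im[310:400,240:400]
cv2.imwrite('pics/b1.png',cv2.convertScaleAbs(cv2.resize(side,None,fx=3.5,fy=3.5),alpha=1.5))
cv2.imwrite('pics/b2.png',cv2.convertScaleAbs(cv2.resize(top,None,fx=4,fy=4),alpha=1.5))
E
```

```text
side [[130.35524968 240.58631003]]
top [[318.19069334 408.33838063]]
```

View pics/b1.png

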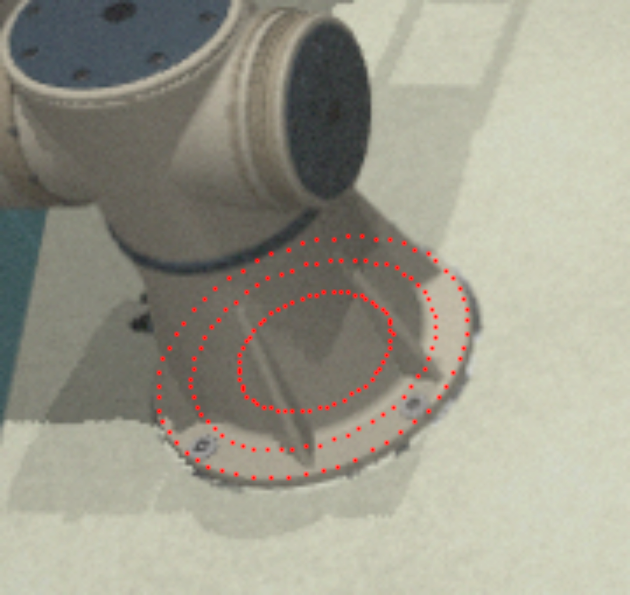

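View pics/b2.png

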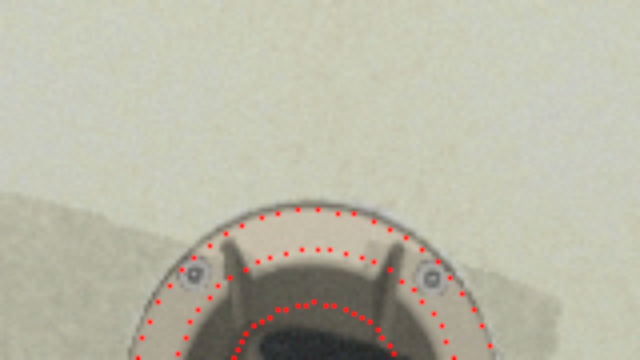

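```bash
python3 -m creep '[{"dp":[40,0,0],"angular":[0,0,0],"fingers":0},{"dp":[77,0,20],"angular":[0,0,0],"fingers":0},{"dp":[77,0,50],"angular":[0,0,0],"fingers":0},{"dp":[77,0,50],"angular":[0,0,0],"fingers":0},{"dp":[77,0,50],"angular":[0,0,0],"fingers":0}]'; python3 -m creep '[{"dp":[0,0,0],"angular":[0,0,0],"fingers":0},{"dp":[0,0,0],"angular":[0,0,0],"fingers":0}]'; python3 - <<'E'
from h import *
s=optics.grab_frame('side')
p=r.sense()['eef_pos'];print(p)
q=proj('side',[p,p+[-14.5,-11,0],p+[14.5,-11,0],p+[-14.5,11,0],p+[14.5,11,0]]);print(q)
o=cv2.resize(s[70:150,265:365],None,fx=7,fy=7,interpolation=cv2.INTER_NEAREST);o=cv2.convertScaleAbs(o,alpha=1.8)
for v in q: cv2.circle(o,tuple(int(x) for x in ((v+.5)-[265,70])*7),3,(0,0,255),-1)
cv2.imwrite('pics/z5.png',o)
E
```

```text
clock: 2.55
eef_pos: [592.4, 319.3, 14.7]
tcp_rot: [-3.138, 0.002, 1.578]
contact_force: [-0.7, 0.2, 0.2]
opening: -0.004
clock: 2.72
eef_pos: [595.1, 319.5, 17.7]
tcp_rot: [3.14, -0.001, 1.576]
contact_force: [0.0, 0.1, 0.3]
opening: 0.003
[595.15794034 319.5286329   17.79698751]
[[308.06680248 132.50241413]
 [304.71846203 135.15894606]
 [312.75634422 133.85563174]
 [303.4054295  131.15688581]
 [311.37562934 129.87681146]]
```

View pics/z5.png

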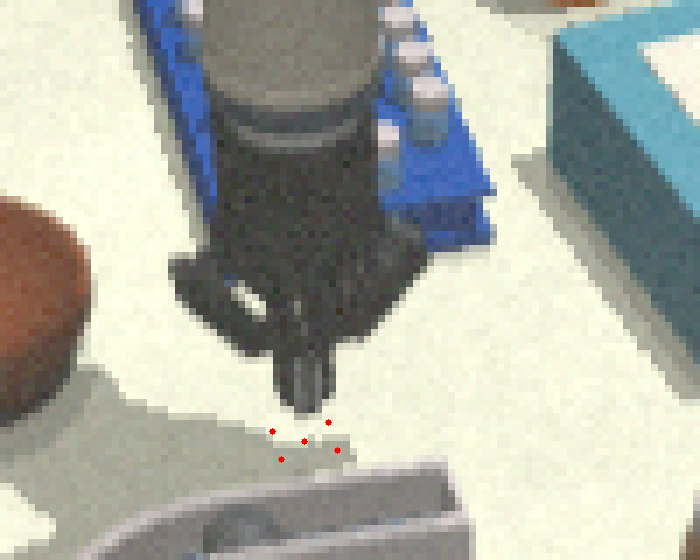

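```bash
python3 -m creep '[{"dp":[0,0,4],"angular":[0,0,0],"fingers":0},{"dp":[0,0,8],"angular":[0,0,0],"fingers":0},{"dp":[0,0,12],"angular":[0,0,0],"fingers":0},{"dp":[0,0,14],"angular":[0,0,0],"fingers":0},{"dp":[0,0,14],"angular":[0,0,0],"fingers":0}]'; python3 -m creep '[{"dp":[0,0,1],"angular":[0,0,0],"fingers":0},{"dp":[0,0,2],"angular":[0,0,0],"fingers":0},{"dp":[0,0,2],"angular":[0,0,0],"fingers":0}]'; python3 - <<'E'
from h import *
s=optics.grab_frame('side')
p=r.sense()['eef_pos'];print(p)
q=proj('side',[p,p+[-14.5,-11,0],p+[14.5,-11,0],p+[-14.5,11,0],p+[14.5,11,0]]);print(q)
o=cv2.resize(s[70:150,265:365],None,fx=7,fy=7,interpolation=cv2.INTER_NEAREST);o=cv2.convertScaleAbs(o,alpha=1.8)
for v in q: cv2.circle(o,tuple(int(x) for x in ((v+.5)-[265,70])*7),3,(0,0,255),-1)
cv2.imwrite('pics/z6.png',o)
E
```

```text
clock: 3.18
eef_pos: [593.5, 319.5, 1.3]
tcp_rot: [-3.141, 0.001, 1.577]
contact_force: [-0.2, -0.4, 0.1]
opening: 0.001
clock: 3.43
eef_pos: [593.9, 319.8, -0.1]
tcp_rot: [-3.141, 0.0, 1.577]
contact_force: [0.7, 0.1, 0.0]
opening: -0.002
[5.93977000e+02 3.19869202e+02 2.86890071e-02]
[[307.8548604  136.30927401]
 [304.53449833 138.96487138]
 [312.50284726 137.66207344]
 [303.23456062 134.96412883]
 [311.13635445 133.68436625]]
```

View pics/z6.png

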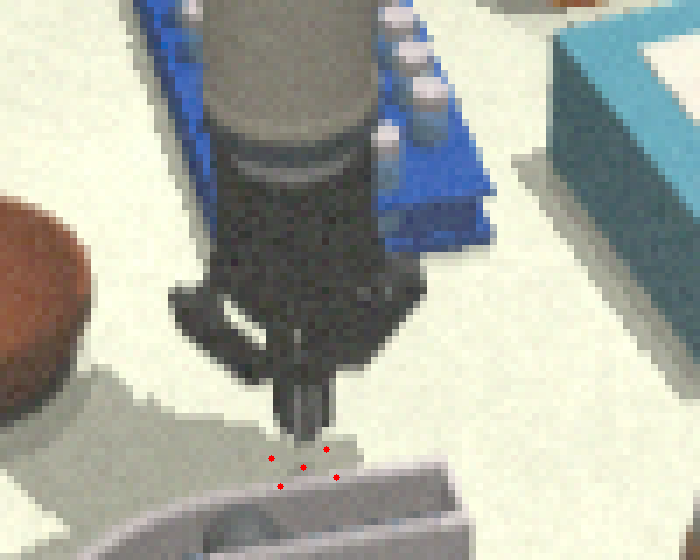

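```bash
python3 -m creep '[{"dp":[0,0,2],"angular":[0,0,0],"fingers":0},{"dp":[0,0,3],"angular":[0,0,0],"fingers":0},{"dp":[0,0,4],"angular":[0,0,0],"fingers":0},{"dp":[0,0,4],"angular":[0,0,0],"fingers":0}]'
```

```text
clock: 3.82
eef_pos: [593.9, 319.8, -4.2]
tcp_rot: [-3.141, 0.0, 1.577]
contact_force: [0.2, -0.3, 0.4]
opening: 0.001
```

```bash
python3 -m creep '[{"dp":[0,0,1],"angular":[0,0,0],"fingers":0},{"dp":[0,0,2],"angular":[0,0,0],"fingers":0},{"dp":[0,0,3],"angular":[0,0,0],"fingers":0},{"dp":[0,0,4],"angular":[0,0,0],"fingers":0},{"dp":[0,0,4],"angular":[0,0,0],"fingers":0}]'
```

```text
clock: 4.23
eef_pos: [593.9, 319.8, -8.2]
tcp_rot: [-3.141, 0.0, 1.577]
contact_force: [-0.7, -0.6, 0.1]
opening: -0.003
```

```bash
python3 -m creep '[{"dp":[0,0,0.5],"angular":[0,0,0],"fingers":0},{"dp":[0,0,1],"angular":[0,0,0],"fingers":0},{"dp":[0,0,1],"angular":[0,0,0],"fingers":0}]'; python3 - <<'E'
from rig import r
print(r.sense()['contact_force'],r.sense()['eef_pos'])
E
```

```text
clock: 4.48
eef_pos: [594.0, 319.8, -9.0]
tcp_rot: [-3.142, 0.0, 1.577]
contact_force: [-0.2, -0.1, 0.2]
opening: 0.002
[-0.16715625 -0.08274476  0.18799509] [593.9613508  319.80773041  -8.99227432]
```

```bash
python3 - <<'E'
from h import *
s=optics.grab_frame('side')
p=r.sense()['eef_pos'];print(p)
q=proj('side',[p,p+[0,-11,0]]);print(q)
o=cv2.resize(s[100:150,280:340],None,fx=11,fy=11,interpolation=cv2.INTER_NEAREST);o=cv2.convertScaleAbs(o,alpha=1.8)
for v in q: cv2.circle(o,tuple(int(x) for x in ((v+.5)-[280,100])*11),3,(0,0,255),-1)
cv2.imwrite('pics/z7.png',o)
E
```

```text
[593.97894757 319.82398751  -8.97585355]
[[307.92553823 138.22598915]
 [308.59250599 140.22906307]]
```

View pics/z7.png

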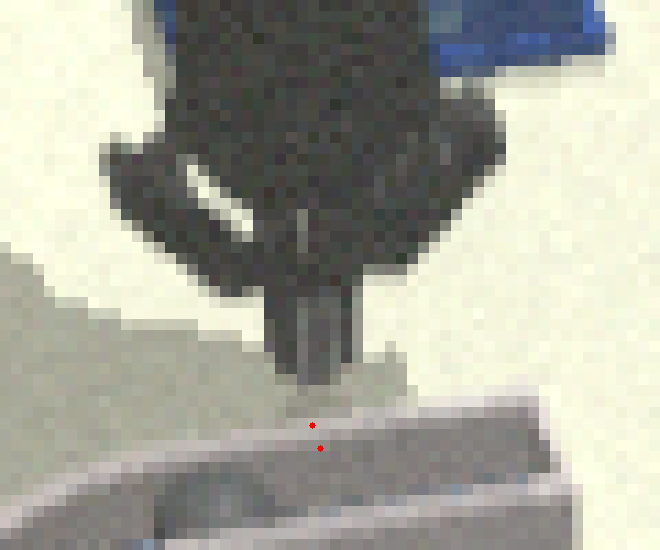

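```bash
python3 -m creep '[{"dp":[0,0,1],"angular":[0,0,0],"fingers":0},{"dp":[0,0,2],"angular":[0,0,0],"fingers":0},{"dp":[0,0,2.5],"angular":[0,0,0],"fingers":0},{"dp":[0,0,2.5],"angular":[0,0,0],"fingers":0}]'
```

```text
clock: 4.87
eef_pos: [593.9, 319.8, -11.6]
tcp_rot: [-3.141, 0.0, 1.577]
contact_force: [-0.8, -0.1, 0.1]
opening: -0.001
```

```bash
python3 -m creep '[{"dp":[0,0,0.5],"angular":[0,0,0],"fingers":0},{"dp":[0,0,1],"angular":[0,0,0],"fingers":0},{"dp":[0,0,1],"angular":[0,0,0],"fingers":0}]'
```

```text
clock: 5.12
eef_pos: [593.9, 319.8, -12.5]
tcp_rot: [-3.141, 0.0, 1.577]
contact_force: [0.2, 0.2, 0.4]
opening: -0.003
```

```bash
python3 -m creep '[{"dp":[0,0,0.5],"angular":[0,0,0],"fingers":0},{"dp":[0,0,1],"angular":[0,0,0],"fingers":0},{"dp":[0,0,1],"angular":[0,0,0],"fingers":0}]'
```

```text
clock: 5.37
eef_pos: [593.9, 319.8, -13.5]
tcp_rot: [-3.141, 0.0, 1.577]
contact_force: [-0.2, -0.3, 0.1]
opening: 0.004
```

```bash
python3 -m creep '[{"dp":[0,0,0.5],"angular":[0,0,0],"fingers":0},{"dp":[0,0,1],"angular":[0,0,0],"fingers":0},{"dp":[0,0,1.5],"angular":[0,0,0],"fingers":0},{"dp":[0,0,1.5],"angular":[0,0,0],"fingers":0}]'
```

```text
clock: 5.7
eef_pos: [593.9, 319.8, -15.1]
tcp_rot: [-3.141, 0.0, 1.577]
contact_force: [-0.5, 0.7, 0.1]
opening: -0.002
```

```bash
python3 -m creep '[{"dp":[0,0,0.5],"angular":[0,0,0],"fingers":0},{"dp":[0,0,1],"angular":[0,0,0],"fingers":0},{"dp":[0,0,1.5],"angular":[0,0,0],"fingers":0},{"dp":[0,0,1.5],"angular":[0,0,0],"fingers":0}]'
```

```text
clock: 6.03
eef_pos: [593.9, 319.8, -16.5]
tcp_rot: [-3.141, 0.0, 1.577]
contact_force: [-0.1, 0.4, 0.2]
opening: -0.003
```

```bash
python3 - <<'E'
from h import *
s=optics.grab_frame('side')
p=r.sense()['eef_pos'];print(p,r.sense()['contact_force'])
q=proj('side',[p,p+[0,-11,0]]);print(q)
o=cv2.resize(s[100:150,280:340],None,fx=11,fy=11,interpolation=cv2.INTER_NEAREST);o=cv2.convertScaleAbs(o,alpha=1.8)
for v in q: cv2.circle(o,tuple(int(x) for x in ((v+.5)-[280,100])*11),3,(0,0,255),-1)
cv2.imwrite('pics/z8.png',o)
E
```

```text
[593.94375381 319.7974014  -16.49537751] [-0.97297909 -0.48446267  0.25212937]
[[307.97341102 139.81341254]
 [308.63814763 141.8161575 ]]
```

View pics/z8.png

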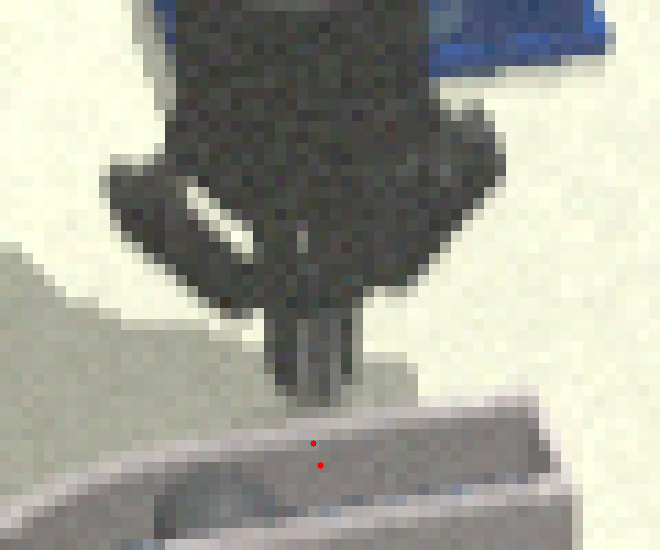

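```bash
python3 -m creep '[{"dp":[0,0,0.7],"angular":[0,0,0],"fingers":0},{"dp":[0,0,1.4],"angular":[0,0,0],"fingers":0},{"dp":[0,0,2],"angular":[0,0,0],"fingers":0},{"dp":[0,0,2],"angular":[0,0,0],"fingers":0}]'
```

```text
clock: 6.42
eef_pos: [593.9, 319.8, -18.6]
tcp_rot: [-3.141, 0.0, 1.577]
contact_force: [0.4, -0.2, 0.0]
opening: 0.003
```

```bash
python3 -m creep '[{"dp":[0,0,0.7],"angular":[0,0,0],"fingers":0},{"dp":[0,0,1.4],"angular":[0,0,0],"fingers":0},{"dp":[0,0,2],"angular":[0,0,0],"fingers":0},{"dp":[0,0,2],"angular":[0,0,0],"fingers":0}]'
```

```text
clock: 6.75
eef_pos: [593.9, 319.8, -20.6]
tcp_rot: [-3.141, 0.0, 1.577]
contact_force: [-0.7, -0.3, 0.1]
opening: -0.0
```

```bash
python3 -c "
from rig import r
print(r.pinch_z)"; python3 -m creep '[{"dp":[0,0,0.7],"angular":[0,0,0],"fingers":0},{"dp":[0,0,1.4],"angular":[0,0,0],"fingers":0},{"dp":[0,0,1.4],"angular":[0,0,0],"fingers":0}]'
```

```text
18.700000000000003
clock: 7.0
eef_pos: [593.9, 319.8, -22.0]
tcp_rot: [-3.141, 0.0, 1.577]
contact_force: [0.3, 0.2, 0.8]
opening: -0.002
```

```bash
 python3 -m creep '[{"dp":[0,0,0.7],"angular":[0,0,0],"fingers":0},{"dp":[0,0,1.4],"angular":[0,0,0],"fingers":0},{"dp":[0,0,1.4],"angular":[0,0,0],"fingers":0}]'
```

```text
clock: 7.25
eef_pos: [593.9, 319.8, -23.4]
tcp_rot: [-3.141, 0.0, 1.577]
contact_force: [-0.0, 0.2, -0.5]
opening: -0.0
```

```bash
python3 - <<'E'
from h import *
s=optics.grab_frame('side');t=optics.grab_frame('top')
p=r.sense()['eef_pos'];print(p,r.sense()['contact_force'])
q=proj('side',[[594,309,0],[579.5,309,0],[608.5,309,0],[594,331,0]]);print(q)
o=cv2.resize(s[100:150,280:340],None,fx=11,fy=11,interpolation=cv2.INTER_NEAREST);o=cv2.convertScaleAbs(o,alpha=1.8)
for v in q: cv2.circle(o,tuple(int(x) for x in ((v+.5)-[280,100])*11),3,(0,0,255),-1)
cv2.imwrite('pics/z9.png',o)
cv2.imwrite('pics/z9t.png',t)
E
```

```text
[593.98171187 319.82157575 -23.24718945] [-0.68567952  0.05478025 -0.0149302 ]
[[308.52299197 138.29382626]
 [304.53330315 138.94594589]
 [312.50110359 137.64329253]
 [307.18978851 134.3050723 ]]
```

View pics/z9.png

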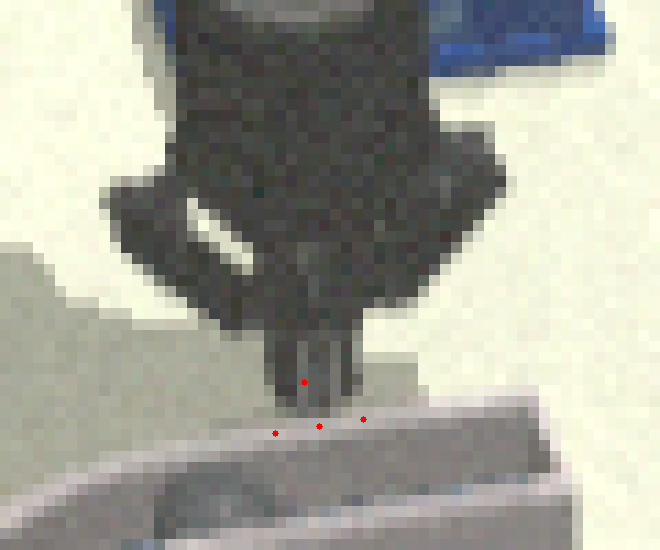

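View pics/z9t.png

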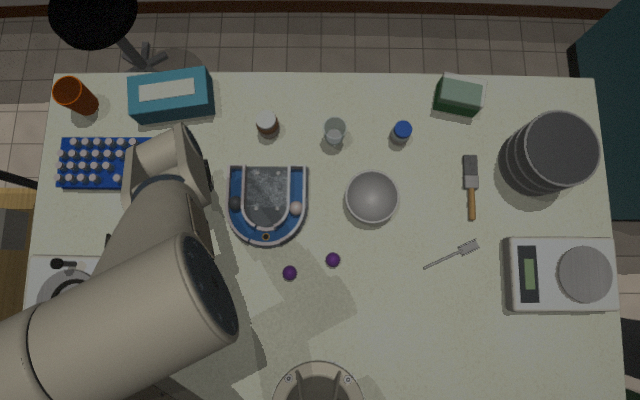

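```bash
 python3 -m creep '[{"dp":[0,0,0.7],"angular":[0,0,0],"fingers":0},{"dp":[0,0,1.4],"angular":[0,0,0],"fingers":0},{"dp":[0,0,1.4],"angular":[0,0,0],"fingers":0}]'
```

```text
clock: 7.6
eef_pos: [593.9, 319.8, -24.7]
tcp_rot: [-3.141, 0.0, 1.577]
contact_force: [0.7, 0.5, -0.5]
opening: -0.001
```

```bash
 python3 -m creep '[{"dp":[0,0,0.7],"angular":[0,0,0],"fingers":0},{"dp":[0,0,1.4],"angular":[0,0,0],"fingers":0},{"dp":[0,0,1.4],"angular":[0,0,0],"fingers":0}]'
```

```text
clock: 7.85
eef_pos: [594.1, 319.9, -25.1]
tcp_rot: [3.142, 0.0, 1.577]
contact_force: [-2.8, -0.9, 9.3]
opening: -0.001
```

```bash
 python3 -m creep '[{"dp":[0,0,-35],"angular":[0,0,0],"fingers":0},{"dp":[0,0,-72],"angular":[0,0,0],"fingers":0},{"dp":[-40,0,-75],"angular":[0,0,0],"fingers":0},{"dp":[-81.4,0,-75],"angular":[0,0,-0.006],"fingers":0},{"dp":[-81.4,0,-75],"angular":[0,0,-0.006],"fingers":0}]';python3 -m creep '[{"dp":[0,0,0],"angular":[0,0,0],"fingers":0},{"dp":[0,0,0],"angular":[0,0,0],"fingers":0},{"dp":[0,0,0],"angular":[0,0,0],"fingers":0}]'; python3 d.py 594 238.4 32 1.571 594 238.4 -1 1.571
python3 - <<'E'
from h import *
s=optics.grab_frame('side')
q=proj('side',r.sense()['eef_pos']+np.array([[-14.5,-11,25],[14.5,-11,25],[0,-11,25],[0,0,25]]))
o=cv2.resize(s[100:160,280:340],None,fx=9,fy=9,interpolation=cv2.INTER_NEAREST);o=cv2.convertScaleAbs(o,alpha=1.8)
for v in q: cv2.circle(o,tuple(int(x) for x in ((v+.5)-[280,100])*9),3,(0,0,255),-1)
cv2.imwrite('pics/z10.png',o)
E
```

```text
clock: 8.27
eef_pos: [594.1, 233.0, 49.7]
tcp_rot: [-3.141, 0.002, 1.581]
contact_force: [-0.5, 0.8, -1.2]
opening: 0.001
clock: 8.52
eef_pos: [594.6, 239.2, 48.9]
tcp_rot: [3.141, -0.0, 1.583]
contact_force: [0.7, -0.8, -0.3]
opening: 0.002
clock 8.52 pos [594.6 239.2  48.9] rpy [ 3.1414e+00 -3.0000e-04  1.5831e+00] F [ 0.7 -0.8 -0.3] op 0.002
dp [-0.8 -0.6 16.9] ang [ 0.    -0.     0.012]
dp [-0.9 -0.6 49.9] ang [ 0.    -0.     0.012]
```

View pics/z10.png

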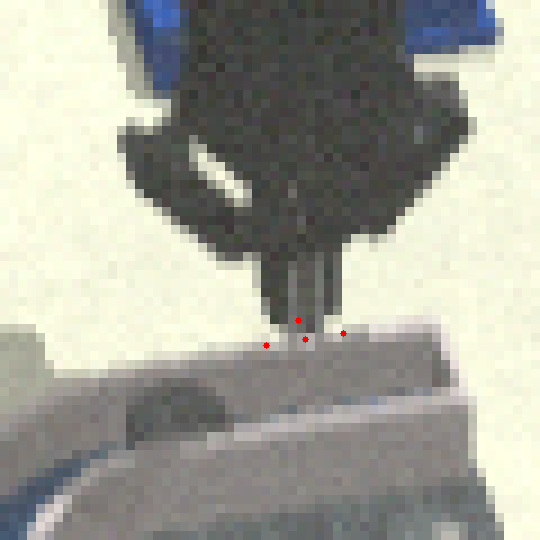

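```bash
 python3 -m creep '[{"dp":[-2.5,-0.6,15],"angular":[0,0,0.012],"fingers":0},{"dp":[-2.9,-0.6,22],"angular":[0,0,0.012],"fingers":0},{"dp":[-2.9,-0.6,27],"angular":[0,0,0.012],"fingers":0},{"dp":[-2.9,-0.6,30],"angular":[0,0,0.012],"fingers":0},{"dp":[-2.9,-0.6,30],"angular":[0,0,0.012],"fingers":0}]'; python3 d.py 594 236.3 -1 1.571
```

```text
clock: 8.98
eef_pos: [593.4, 235.7, 18.1]
tcp_rot: [-3.14, 0.0, 1.571]
contact_force: [-0.1, -0.1, 0.4]
opening: -0.001
clock 8.98 pos [593.4 235.7  18.1] rpy [-3.1403e+00  5.0000e-04  1.5714e+00] F [-0.1 -0.1  0.4] op -0.001
dp [ 0.6  0.6 19.1] ang [-0.001  0.     0.   ]
```

```bash
 python3 -m creep '[{"dp":[0.5,0.6,6],"angular":[0,0,0],"fingers":0},{"dp":[0.6,0.6,12],"angular":[0,0,0],"fingers":0},{"dp":[0.6,0.6,19],"angular":[0,0,0],"fingers":0},{"dp":[0.6,0.6,19],"angular":[0,0,0],"fingers":0}]'; python3 d.py 594 236.3 -1 1.571; python3 look.py l3
```

```text
clock: 9.32
eef_pos: [593.6, 235.8, -1.6]
tcp_rot: [-3.14, 0.001, 1.571]
contact_force: [0.0, -1.2, -0.2]
opening: 0.003
clock 9.32 pos [593.6 235.8  -1.6] rpy [-3.1398e+00  8.0000e-04  1.5709e+00] F [ 0.  -1.2 -0.2] op 0.003
dp [ 0.5  0.4 -0.6] ang [-0.002  0.001 -0.   ]
```

View pics/l3.png

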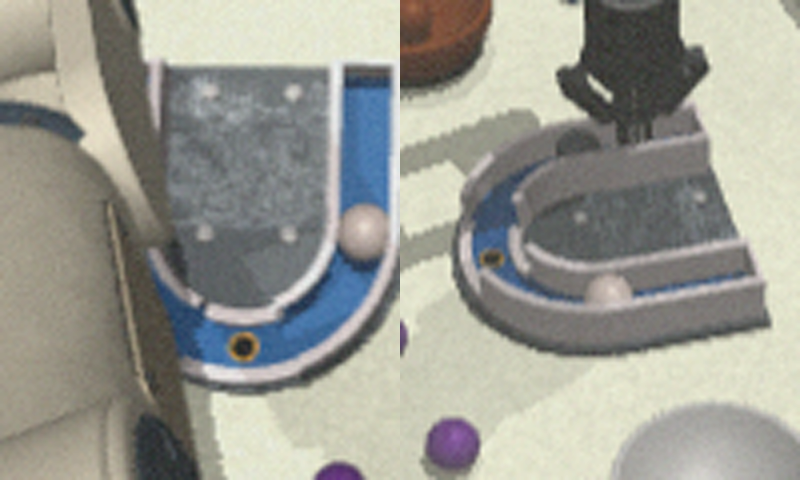

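```bash
 python3 -m creep '[{"dp":[0.2,-4,0],"angular":[0,0,0],"fingers":0},{"dp":[0.4,-8,0],"angular":[0,0,0],"fingers":0},{"dp":[0.5,-12,0],"angular":[0,0,0],"fingers":0},{"dp":[0.5,-16,0],"angular":[0,0,0],"fingers":0},{"dp":[0.5,-20,0],"angular":[0,0,0],"fingers":0}]'
```

```text
clock: 9.83
eef_pos: [574.2, 236.7, 0.3]
tcp_rot: [3.141, -0.0, 1.571]
contact_force: [0.9, 0.0, 0.3]
opening: -0.002
```

```bash
 python3 -m creep '[{"dp":[0,-4,0],"angular":[0,0,0],"fingers":0},{"dp":[0,-8,0],"angular":[0,0,0],"fingers":0},{"dp":[0,-12,0],"angular":[0,0,0],"fingers":0},{"dp":[0,-16,0],"angular":[0,0,0],"fingers":0},{"dp":[0,-20,0],"angular":[0,0,0],"fingers":0}]'; python3 look.py l4
```

```text
clock: 10.25
eef_pos: [554.2, 236.6, 0.0]
tcp_rot: [3.141, -0.0, 1.571]
contact_force: [1.0, 0.1, 1.0]
opening: -0.001
```

View pics/l4.png

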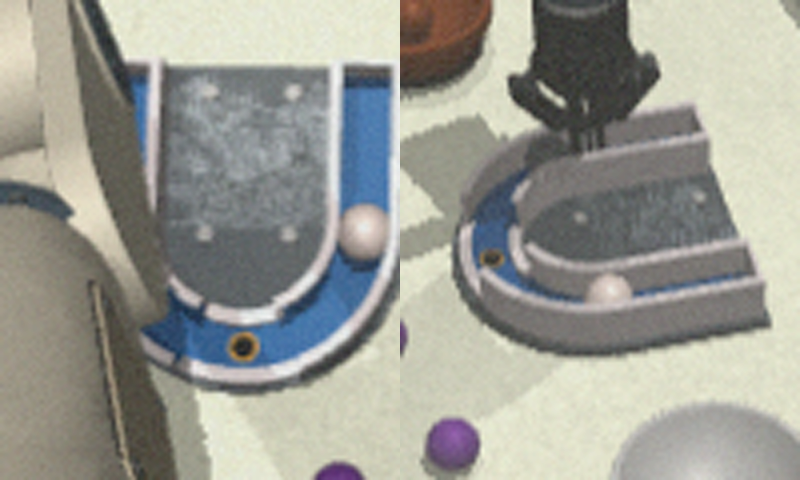

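```bash
cat > arc.py <<'E'
from h import *
import sys
# deltas from measured pose to arc poses (deg), O in arm frame
O=np.array([540.3,151.2])
s=r.sense();p=s['eef_pos'];y=s['tcp_rot'][2];M=R.from_euler('xyz',[np.pi,0,y])
yy=y if y>0 else y+2*np.pi
d=p[:2]-O
print('t',s['clock'],'pos',p.round(1),'yaw',round(yy,4),'phi',round(np.degrees(np.arctan2(-d[0],d[1])),1),'rad',round(np.hypot(*d),1),'F',s['contact_force'].round(1))
for a in map(float,sys.argv[1:]):
    f=np.radians(a);T=np.array([*(O+85*np.array([-np.sin(f),np.cos(f)])),-1.0])
    print(a,'dp',M.inv().apply(T-p).round(1),'wz',round(-(np.pi/2+f-yy),3))
E
python3 arc.py 0 3 6 9 12
```

```text
t 10.35 pos [ 5.537e+02  2.365e+02 -1.000e-01] yaw 1.571 phi -8.9 rad 86.4 F [-0.7  0.1  0. ]
0.0 dp [ -0.3 -13.4   0.9] wz 0.0
3.0 dp [ -0.5 -17.9   0.9] wz -0.052
6.0 dp [ -0.8 -22.3   0.9] wz -0.104
9.0 dp [ -1.4 -26.7   0.9] wz -0.157
12.0 dp [ -2.2 -31.1   0.9] wz -0.209
```

```bash
 python3 -m creep '[{"dp":[0,-4.5,0],"angular":[0,0,0],"fingers":0},{"dp":[-0.2,-9,0],"angular":[0,0,0],"fingers":0},{"dp":[-0.3,-13.4,0],"angular":[0,0,0],"fingers":0},{"dp":[-0.5,-17.9,0],"angular":[0,0,-0.052],"fingers":0},{"dp":[-0.8,-22.3,0],"angular":[0,0,-0.104],"fingers":0}]'; python3 arc.py 9 12 15 18 21
```

```text
clock: 10.77
eef_pos: [532.9, 236.2, 0.5]
tcp_rot: [3.139, -0.0, 1.677]
contact_force: [3.0, 0.2, 2.8]
opening: -0.002
t 10.7667 pos [5.329e+02 2.362e+02 5.000e-01] yaw 1.6771 phi 5.0 rad 85.3 F [3.  0.2 2.8]
9.0 dp [-0.4 -6.   1.5] wz -0.051
12.0 dp [ -0.7 -10.4   1.5] wz -0.103
15.0 dp [ -1.3 -14.8   1.5] wz -0.155
18.0 dp [ -2.1 -19.2   1.5] wz -0.208
21.0 dp [ -3.2 -23.5   1.5] wz -0.26
```

```bash
 python3 -m creep '[{"dp":[-0.1,-4.4,0],"angular":[0,0,-0.052],"fingers":0},{"dp":[-0.5,-8.9,0],"angular":[0,0,-0.105],"fingers":0},{"dp":[-1,-13.3,0],"angular":[0,0,-0.157],"fingers":0},{"dp":[-1.9,-17.7,0],"angular":[0,0,-0.209],"fingers":0},{"dp":[-2.9,-22,0],"angular":[0,0,-0.262],"fingers":0}]'; python3 arc.py 21; python3 look.py l5
```

```text
clock: 11.18
eef_pos: [511.2, 231.1, 0.5]
tcp_rot: [3.14, -0.0, 1.939]
contact_force: [2.5, 1.3, 2.6]
opening: 0.002
t 11.1833 pos [5.112e+02 2.311e+02 5.000e-01] yaw 1.9394 phi 20.0 rad 85.0 F [2.5 1.3 2.6]
21.0 dp [ 0.  -1.4  1.5] wz 0.002
```

View pics/l5.png

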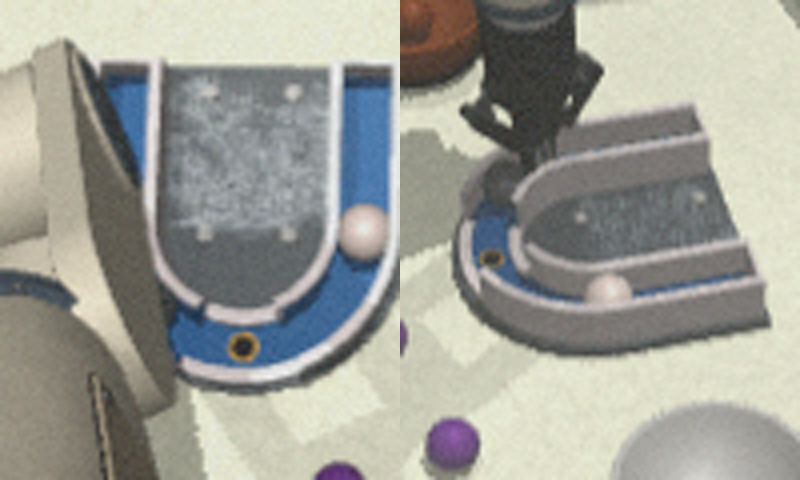

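```bash
 python3 -m creep '[{"dp":[-0.1,-4.4,0],"angular":[0,0,-0.052],"fingers":0},{"dp":[-0.5,-8.9,0],"angular":[0,0,-0.105],"fingers":0},{"dp":[-1,-13.3,0],"angular":[0,0,-0.157],"fingers":0},{"dp":[-1.9,-17.7,0],"angular":[0,0,-0.209],"fingers":0},{"dp":[-2.9,-22,0],"angular":[0,0,-0.262],"fingers":0}]'; python3 arc.py 36; 
```

```text
clock: 11.7
eef_pos: [491.6, 220.4, 0.2]
tcp_rot: [3.14, 0.0, 2.199]
contact_force: [3.0, 1.8, 3.7]
opening: -0.0
t 11.7 pos [4.916e+02 2.204e+02 2.000e-01] yaw 2.1992 phi 35.1 rad 84.6 F [3.  1.8 3.7]
36.0 dp [ 0.4 -1.3  1.2] wz 0.0
```

```bash
 python3 -m creep '[{"dp":[-0.1,-3,0],"angular":[0,0,-0.035],"fingers":0},{"dp":[-0.2,-5.9,0],"angular":[0,0,-0.07],"fingers":0},{"dp":[-0.5,-8.9,0],"angular":[0,0,-0.105],"fingers":0},{"dp":[-0.8,-11.8,0],"angular":[0,0,-0.14],"fingers":0},{"dp":[-1.3,-14.8,0],"angular":[0,0,-0.175],"fingers":0}]'; python3 arc.py 46; python3 look.py l6
```

```text
clock: 12.12
eef_pos: [479.9, 210.4, 0.0]
tcp_rot: [3.141, -0.0, 2.373]
contact_force: [1.1, -0.1, 0.3]
opening: -0.003
t 12.1167 pos [479.9 210.4   0. ] yaw 2.3734 phi 45.6 rad 84.6 F [ 1.1 -0.1  0.3]
46.0 dp [ 0.4 -0.6  1. ] wz -0.0
```

View pics/l6.png

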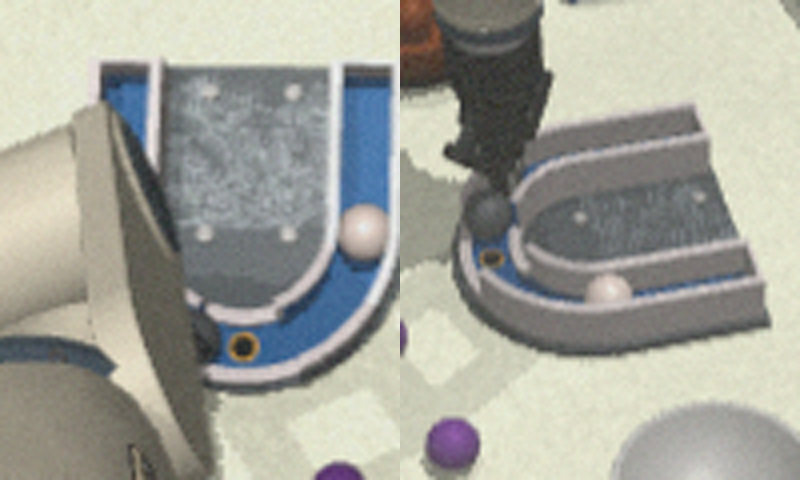

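```bash
 python3 -m creep '[{"dp":[-0.1,-2.2,0],"angular":[0,0,-0.026],"fingers":0},{"dp":[-0.1,-4.4,0],"angular":[0,0,-0.052],"fingers":0},{"dp":[-0.3,-6.7,0],"angular":[0,0,-0.079],"fingers":0},{"dp":[-0.5,-8.9,0],"angular":[0,0,-0.105],"fingers":0},{"dp":[-0.7,-11.1,0],"angular":[0,0,-0.131],"fingers":0}]'; python3 arc.py 53.5; python3 look.py l7; python3 - <<'E'
from h import *
print(proj('side',[[455.3,152.7,30],[455.3,148.5,30]]))
s=cv2.imread('pics/raw_sidel7.png')
E
```

```text
clock: 12.63
eef_pos: [472.7, 201.9, -0.1]
tcp_rot: [-3.142, -0.0, 2.503]
contact_force: [0.2, -0.8, 0.1]
opening: -0.001
t 12.6333 pos [ 4.727e+02  2.019e+02 -1.000e-01] yaw 2.5033 phi 53.1 rad 84.5 F [ 0.2 -0.8  0.1]
53.5 dp [ 0.5 -0.6  0.9] wz -0.001
[[276.83032699 169.59613527]
 [277.05389359 170.50257218]]
```

View pics/l7.png

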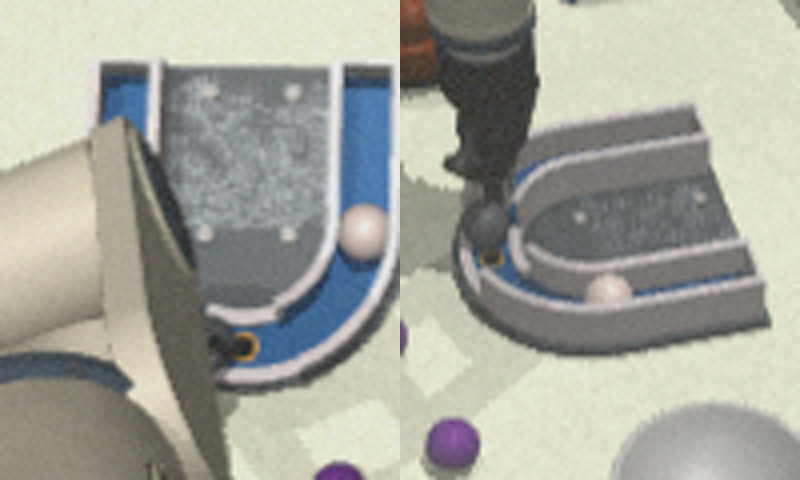

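```bash
 python3 -m creep '[{"dp":[0,-1.5,0],"angular":[0,0,-0.017],"fingers":0},{"dp":[-0.1,-3,0],"angular":[0,0,-0.035],"fingers":0},{"dp":[-0.1,-4.4,0],"angular":[0,0,-0.052],"fingers":0},{"dp":[-0.2,-5.9,0],"angular":[0,0,-0.07],"fingers":0},{"dp":[-0.3,-7.4,0],"angular":[0,0,-0.087],"fingers":0}]'; python3 arc.py 58.5; python3 look.py l8
```

```text
clock: 13.15
eef_pos: [468.7, 195.8, 0.1]
tcp_rot: [3.141, 0.0, 2.593]
contact_force: [0.8, 1.2, 0.8]
opening: 0.003
t 13.15 pos [4.687e+02 1.958e+02 1.000e-01] yaw 2.5933 phi 58.1 rad 84.3 F [0.8 1.2 0.8]
58.5 dp [ 0.7 -0.6  1.1] wz 0.002
```

View pics/l8.png

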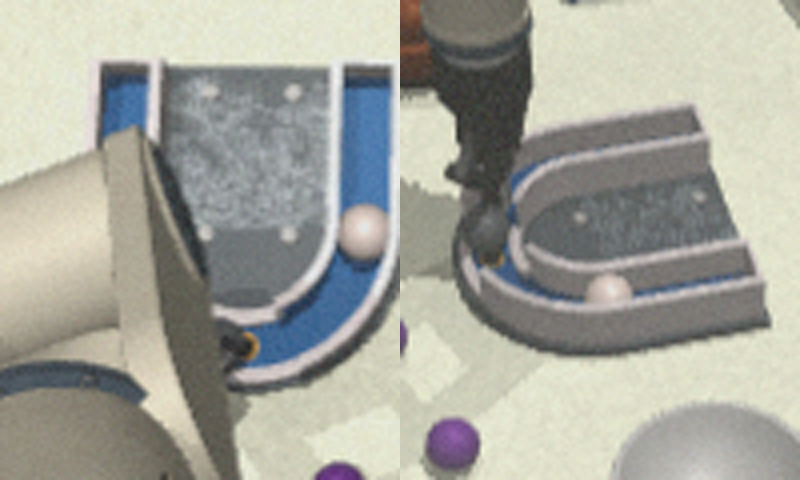

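```bash
 python3 -m creep '[{"dp":[0,-1.5,0],"angular":[0,0,-0.017],"fingers":0},{"dp":[0.2,-3,0],"angular":[0,0,-0.035],"fingers":0},{"dp":[0.2,-4.4,0],"angular":[0,0,-0.052],"fingers":0},{"dp":[0.2,-5.2,0],"angular":[0,0,-0.061],"fingers":0}]'; python3 arc.py 62; python3 look.py l9
```

```text
clock: 13.58
eef_pos: [465.5, 191.2, -0.1]
tcp_rot: [-3.141, -0.0, 2.654]
contact_force: [-0.4, 0.2, 0.0]
opening: -0.0
t 13.5833 pos [ 4.655e+02  1.912e+02 -1.000e-01] yaw 2.6544 phi 61.9 rad 84.8 F [-0.4  0.2  0. ]
62.0 dp [ 0.2 -0.2  0.9] wz 0.002
```

View pics/l9.png

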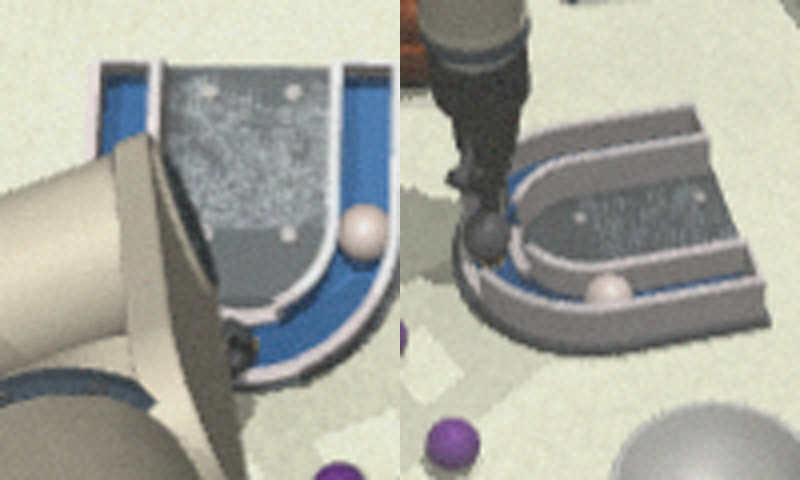

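```bash
python3 - <<'E'
from h import *
ims=[]
for k in('l8','l9'):
    s=cv2.imread(f'pics/raw_side{k}.png')
    ims.append(cv2.convertScaleAbs(cv2.resize(s[150:190,258:298],None,fx=10,fy=10,interpolation=cv2.INTER_CUBIC),alpha=2.4))
o=np.hstack(ims)
for P in([455.3,152.7,30],[455.3,149,30]):
    q=(proj('side',P)[0]+.5-[258,150])*10
    cv2.circle(o,(int(q[0])+400,int(q[1])),3,(0,0,255),-1);cv2.circle(o,(int(q[0])+400,int(q[1])),70,(0,0,255),1)
cv2.imwrite('pics/z11.png',o)
a=proj('side',[[455,151,30],[475,151,30]]);print(a)
E
```

```text
[[276.82876712 169.97848624]
 [282.94496645 168.92267501]]
```

View pics/z11.png

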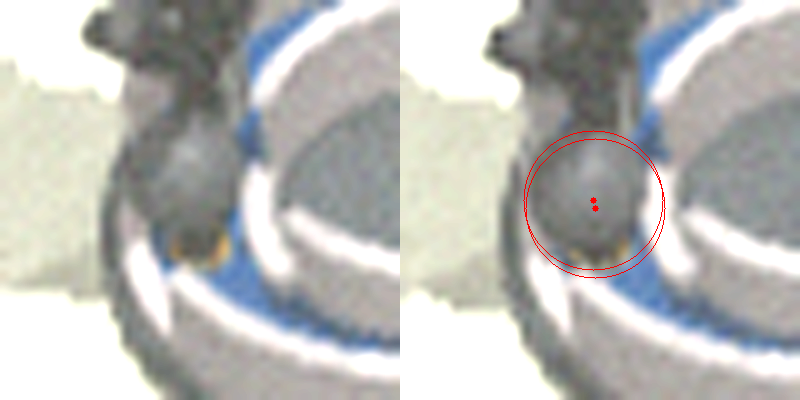

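```bash
 python3 -m creep '[{"dp":[0,-0.8,0],"angular":[0,0,-0.01],"fingers":0},{"dp":[0,-1.6,0],"angular":[0,0,-0.02],"fingers":0},{"dp":[0,-2.4,0],"angular":[0,0,-0.03],"fingers":0},{"dp":[0,-2.4,0],"angular":[0,0,-0.03],"fingers":0}]'; python3 arc.py; python3 - <<'E'
from h import *
s=optics.grab_frame('side');cv2.imwrite('pics/raw_sidel10.png',s)
ims=[]
for k in('l9','l10'):
    s=cv2.imread(f'pics/raw_side{k}.png')
    ims.append(cv2.convertScaleAbs(cv2.resize(s[150:190,258:298],None,fx=10,fy=10,interpolation=cv2.INTER_CUBIC),alpha=2.4))
cv2.imwrite('pics/z12.png',np.hstack(ims))
E
```

```text
clock: 14.02
eef_pos: [464.4, 189.1, -0.1]
tcp_rot: [-3.141, -0.0, 2.684]
contact_force: [1.0, -1.0, 0.3]
opening: -0.006
t 14.0167 pos [ 4.644e+02  1.891e+02 -1.000e-01] yaw 2.6836 phi 63.4 rad 84.9 F [ 1.  -1.   0.3]
```

View pics/z12.png

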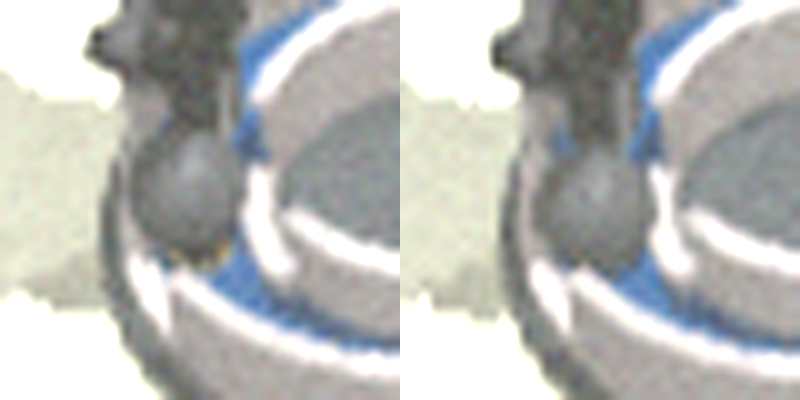

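```bash
 python3 -m creep '[{"dp":[0,5,0],"angular":[0,0,0],"fingers":0},{"dp":[0,8,-20],"angular":[0,0,0],"fingers":0},{"dp":[0,8,-55],"angular":[0,0,0],"fingers":0},{"dp":[0,8,-75],"angular":[0,0,0],"fingers":0},{"dp":[0,8,-75],"angular":[0,0,0],"fingers":0}]'; python3 d.py 455.3 151.2 75 1.571; python3 - <<'E'
from h import *
s=optics.grab_frame('side');cv2.imwrite('pics/raw_sidel11.png',s)
cv2.imwrite('pics/z13.png',cv2.convertScaleAbs(cv2.resize(s[140:190,258:298],None,fx=10,fy=10,interpolation=cv2.INTER_CUBIC),alpha=2.4))
E
```

```text
clock: 14.48
eef_pos: [471.0, 198.0, 78.9]
tcp_rot: [3.137, 0.004, 2.683]
contact_force: [1.1, 0.6, 0.3]
opening: 0.003
clock 14.48 pos [471.  198.   78.9] rpy [3.1366 0.0043 2.6828] F [1.1 0.6 0.3] op 0.003
dp [ -6.7 -48.9   3.7] ang [7.000e-03 1.000e-03 1.112e+00]
```

View pics/z13.png

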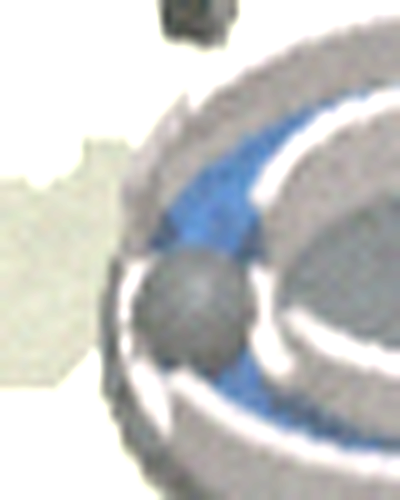

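```bash
python3 -m creep '[{"dp":[-7,-49,4],"angular":[0,0,1.112],"fingers":64},{"dp":[-7,-49,4],"angular":[0,0,1.112],"fingers":64},{"dp":[-7,-49,4],"angular":[0,0,1.112],"fingers":64},{"dp":[-7,-49,4],"angular":[0,0,1.112],"fingers":64},{"dp":[-7,-49,4],"angular":[0,0,1.112],"fingers":64}]';  python3 d.py 455.3 151.2 75 1.571; python3 -c "
from h import *
print(plane('side',[[276.8,170.6]],30))"
```

```text
clock: 14.95
eef_pos: [452.0, 149.1, 69.9]
tcp_rot: [-3.14, -0.0, 2.051]
contact_force: [-0.9, 0.7, -0.2]
opening: 0.706
clock 14.95 pos [452.  149.1  69.9] rpy [-3.1401e+00 -3.0000e-04  2.0509e+00] F [-0.9  0.7 -0.2] op 0.706
dp [ 0.4  3.9 -5.1] ang [-0.002  0.     0.48 ]
[[454.4313945  148.26248986  30.        ]]
```

```bash
python3 -m creep '[{"dp":[0.4,3,0],"angular":[0,0,0.48],"fingers":64},{"dp":[0.4,3,10],"angular":[0,0,0.48],"fingers":64},{"dp":[0.4,3,15],"angular":[0,0,0.48],"fingers":64},{"dp":[0.4,3,15],"angular":[0,0,0.48],"fingers":64},{"dp":[0.4,3,15],"angular":[0,0,0.48],"fingers":64}]'; python3 -m creep '[{"dp":[0,0,0],"angular":[0,0,0],"fingers":64},{"dp":[0,0,0],"angular":[0,0,0],"fingers":64},{"dp":[0,0,0],"angular":[0,0,0],"fingers":64}]';  python3 d.py 455 151 -5 1.571; python3 - <<'E'
from h import *
s=optics.grab_frame('side');cv2.imwrite('pics/raw_sidel12.png',s)
o=cv2.resize(s[120:200,235:335],None,fx=7,fy=7,interpolation=cv2.INTER_CUBIC)
q=proj('side',r.sense()['eef_pos']+np.array([[-32,-11,31],[32,-11,31],[-46,-11,31],[46,-11,31],[0,0,31]]))
for v in q: cv2.circle(o,tuple(int(x) for x in ((v+.5)-[235,120])*7),3,(0,0,255),-1)
cv2.imwrite('pics/z14.png',cv2.convertScaleAbs(o,alpha=2.))
E
```

```text
clock: 15.37
eef_pos: [454.2, 151.0, 54.6]
tcp_rot: [-3.139, 0.001, 1.573]
contact_force: [0.2, 0.0, 0.5]
opening: 0.754
clock: 15.62
eef_pos: [455.1, 151.2, 55.8]
tcp_rot: [-3.141, 0.0, 1.58]
contact_force: [-0.2, -0.4, 0.3]
opening: 0.75
clock 15.62 pos [455.1 151.2  55.8] rpy [-3.1414e+00  1.0000e-04  1.5803e+00] F [-0.2 -0.4  0.3] op 0.75
dp [-0.2 -0.1 60.8] ang [-0.     0.     0.009]
```

View pics/z14.png

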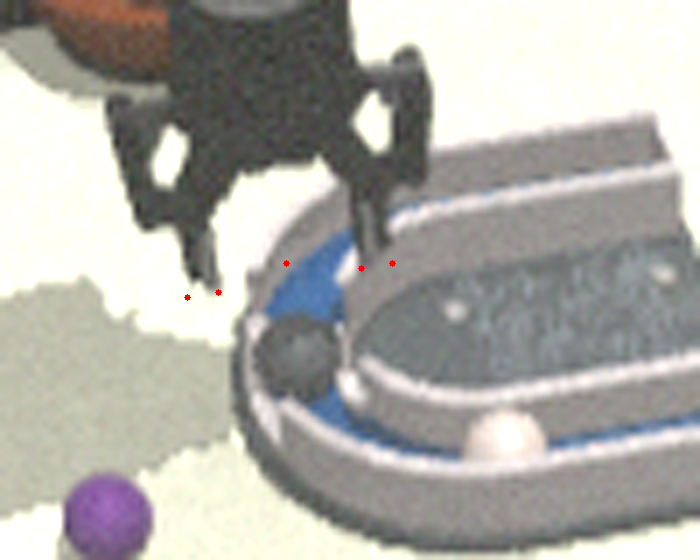

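```bash
python3 -m creep '[{"dp":[0,0,20],"angular":[0,0,0.009],"fingers":64},{"dp":[0,0,38],"angular":[0,0,0.009],"fingers":64},{"dp":[0,0,48],"angular":[0,0,0.009],"fingers":64},{"dp":[0,0,54],"angular":[0,0,0.009],"fingers":64},{"dp":[0,0,57],"angular":[0,0,0.009],"fingers":64}]'; python3 -m creep '[{"dp":[0,0,2],"angular":[0,0,0],"fingers":64},{"dp":[0,0,4],"angular":[0,0,0],"fingers":64},{"dp":[0,0,4],"angular":[0,0,0],"fingers":64}]';  python3 d.py 455 151 -5 1.571; python3 - <<'E'
from h import *
s=optics.grab_frame('side');cv2.imwrite('pics/raw_sidel13.png',s)
o=cv2.resize(s[120:200,235:335],None,fx=7,fy=7,interpolation=cv2.INTER_CUBIC)
cv2.imwrite('pics/z15.png',cv2.convertScaleAbs(o,alpha=2.))
E
```

```text
clock: 16.08
eef_pos: [454.7, 151.1, -1.7]
tcp_rot: [-3.14, 0.0, 1.569]
contact_force: [0.2, -0.9, -0.4]
opening: 0.75
clock: 16.33
eef_pos: [455.4, 151.3, -4.8]
tcp_rot: [3.141, -0.0, 1.569]
contact_force: [-0.6, 1.0, -0.4]
opening: 0.752
clock 16.33 pos [455.4 151.3  -4.8] rpy [ 3.1411e+00 -2.0000e-04  1.5689e+00] F [-0.6  1.  -0.4] op 0.752
dp [-0.3 -0.4  0.2] ang [ 0.    -0.    -0.002]
```

View pics/z15.png

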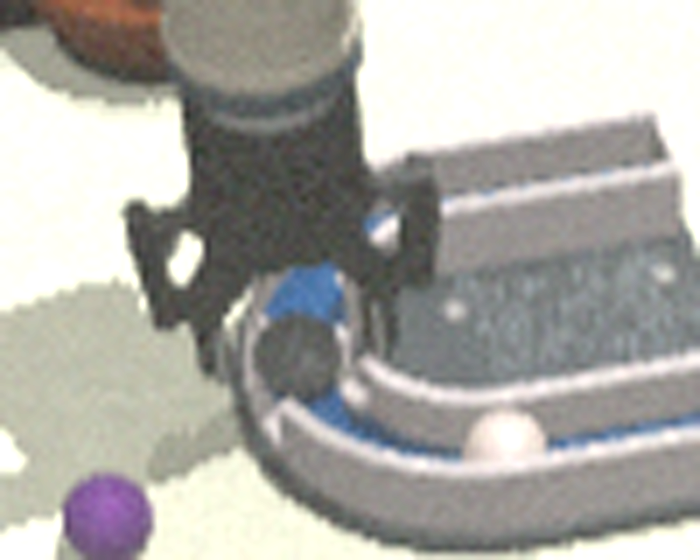

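```bash
python3 - <<'E'
from h import *
for y in(140,145,151): print(y,(proj('side',[[416,y,26],[494,y,26],[455,y,30]])+.5-[235,120])*7)
E
python3 -m creep '[{"dp":[0,0,0],"angular":[0,0,0],"fingers":52},{"dp":[0,0,0],"angular":[0,0,0],"fingers":46},{"dp":[0,0,0],"angular":[0,0,0],"fingers":43},{"dp":[0,0,0],"angular":[0,0,0],"fingers":43},{"dp":[0,0,0],"angular":[0,0,0],"fingers":43}]' 40;python3 - <<'E'
from h import *
s=optics.grab_frame('side');cv2.imwrite('pics/raw_sidel14.png',s)
o=cv2.resize(s[135:195,235:315],None,fx=9,fy=9,interpolation=cv2.INTER_CUBIC)
cv2.imwrite('pics/z16.png',cv2.convertScaleAbs(o,alpha=2.4))
E
```

```text
140 [[216.83565554 390.75918401]
 [384.62330384 361.59128148]
 [300.41559762 370.04471553]]
145 [[215.14458434 383.0858302 ]
 [382.57257468 354.05070171]
 [298.54052402 362.43551302]]
151 [[213.12512428 373.92323441]
 [380.12364091 345.04625208]
 [296.30136987 353.34940369]]
clock: 16.8
eef_pos: [455.3, 151.2, -4.9]
tcp_rot: [3.141, -0.0, 1.569]
contact_force: [0.4, -0.7, 1.4]
opening: 0.502
```

View pics/z16.png

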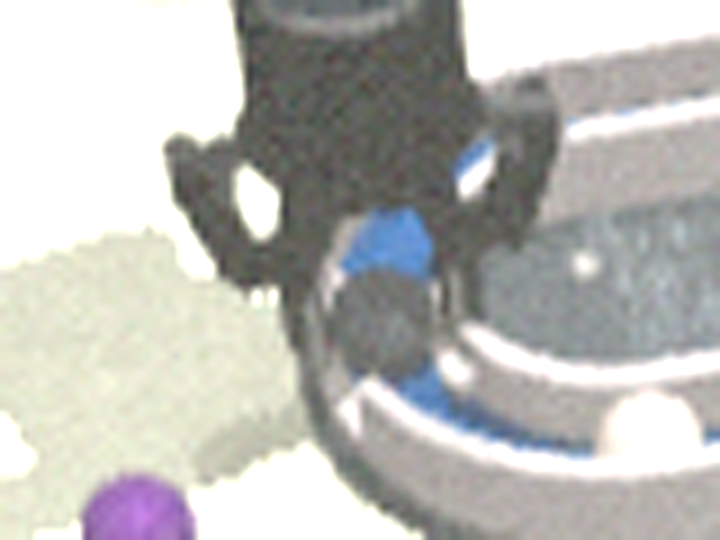

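```bash
python3 -m creep '[{"dp":[-1,0,0],"angular":[0,0,0],"fingers":40},{"dp":[-1,0,0],"angular":[0,0,0],"fingers":36},{"dp":[-1,0,0],"angular":[0,0,0],"fingers":30},{"dp":[-1,0,0],"angular":[0,0,0],"fingers":30},{"dp":[-1,0,0],"angular":[0,0,0],"fingers":30}]' 40;python3 - <<'E'
from h import *
s=optics.grab_frame('side');cv2.imwrite('pics/raw_sidel15.png',s)
o=cv2.resize(s[135:195,235:315],None,fx=9,fy=9,interpolation=cv2.INTER_CUBIC)
cv2.imwrite('pics/z17.png',cv2.convertScaleAbs(o,alpha=2.4))
E
```

```text
clock: 17.27
eef_pos: [455.0, 150.2, -4.9]
tcp_rot: [-3.141, -0.0, 1.569]
contact_force: [-2.0, 0.1, 5.8]
opening: 0.439
```

View pics/z17.png

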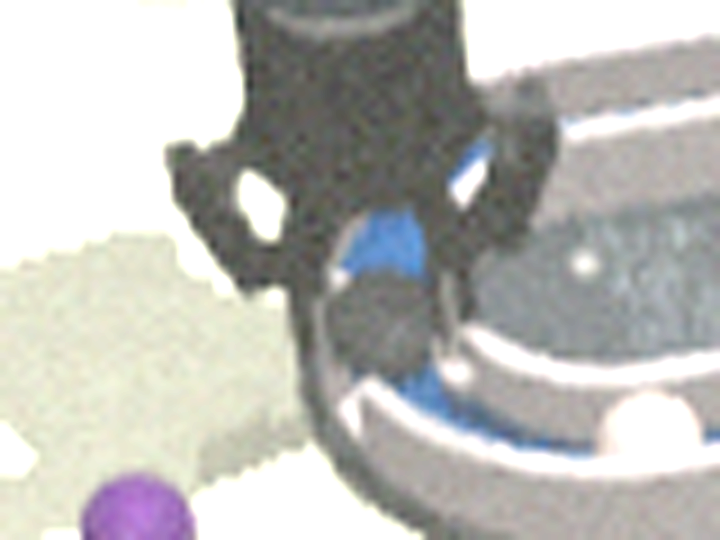

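```bash
python3 -m creep '[{"dp":[0,0,0],"angular":[0,0,0],"fingers":46},{"dp":[0,0,0],"angular":[0,0,0],"fingers":46},{"dp":[0,0,0],"angular":[0,0,0],"fingers":46}]'; python3 -m creep '[{"dp":[0,0,2],"angular":[0,0,0],"fingers":46},{"dp":[0,0,4],"angular":[0,0,0],"fingers":46},{"dp":[0,0,6],"angular":[0,0,0],"fingers":46},{"dp":[0,0,8],"angular":[0,0,0],"fingers":46},{"dp":[0,0,8],"angular":[0,0,0],"fingers":46}]'
```

```text
clock: 17.57
eef_pos: [455.2, 150.2, -5.1]
tcp_rot: [3.141, 0.0, 1.569]
contact_force: [0.4, -0.7, 0.4]
opening: 0.54
clock: 17.98
eef_pos: [455.3, 150.2, -10.9]
tcp_rot: [-3.141, 0.0, 1.569]
contact_force: [-10.0, -3.7, 43.2]
opening: 0.536
```

```bash
python3 -m creep '[{"dp":[0,0,0],"angular":[0,0,0],"fingers":44},{"dp":[0,0,0],"angular":[0,0,0],"fingers":42},{"dp":[0,0,0],"angular":[0,0,0],"fingers":36},{"dp":[0,0,0],"angular":[0,0,0],"fingers":30},{"dp":[0,0,0],"angular":[0,0,0],"fingers":30}]' 40;python3 - <<'E'
from h import *
s=optics.grab_frame('side');cv2.imwrite('pics/raw_sidel16.png',s)
o=cv2.resize(s[135:195,235:315],None,fx=9,fy=9,interpolation=cv2.INTER_CUBIC)
cv2.imwrite('pics/z18.png',cv2.convertScaleAbs(o,alpha=2.4))
E
```

```text
clock: 18.4
eef_pos: [456.2, 150.4, -9.7]
tcp_rot: [3.14, -0.0, 1.569]
contact_force: [-12.7, -5.5, 62.6]
opening: 0.441
```

View pics/z18.png

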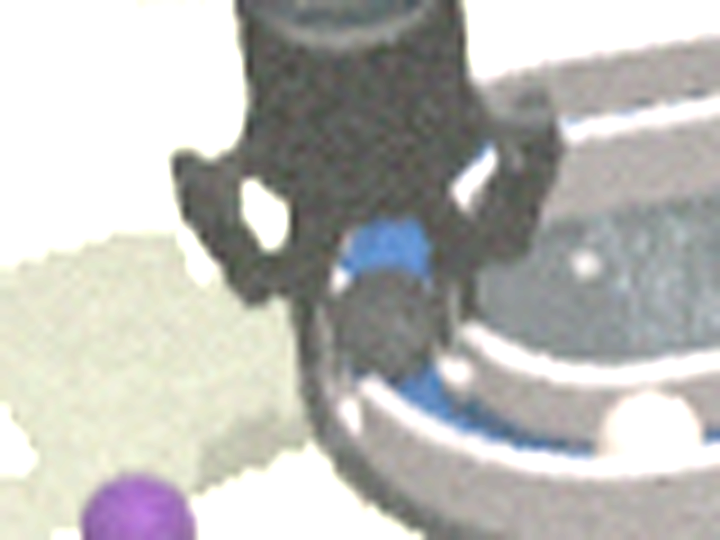

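```bash
python3 -m creep '[{"dp":[0,0,-4],"angular":[0,0,0],"fingers":46},{"dp":[0,0,-8],"angular":[0,0,0],"fingers":46},{"dp":[0,0,-8],"angular":[0,0,0],"fingers":46},{"dp":[0,0,-8],"angular":[0,0,0],"fingers":46}]'; python3 d.py 455 150 -5 1.571; python3 - <<'E'
from h import *
s=optics.grab_frame('side');cv2.imwrite('pics/raw_sidel17.png',s)
o=cv2.resize(s[135:195,235:315],None,fx=9,fy=9,interpolation=cv2.INTER_CUBIC)
cv2.imwrite('pics/z19.png',cv2.convertScaleAbs(o,alpha=2.4))
E
```

```text
clock: 18.78
eef_pos: [455.1, 150.2, -5.2]
tcp_rot: [3.142, 0.0, 1.569]
contact_force: [-0.4, -0.7, 0.4]
opening: 0.537
clock 18.78 pos [455.1 150.2  -5.2] rpy [3.1416 0.     1.5687] F [-0.4 -0.7  0.4] op 0.537
dp [-0.2 -0.1 -0.2] ang [ 0.     0.    -0.002]
```

View pics/z19.png

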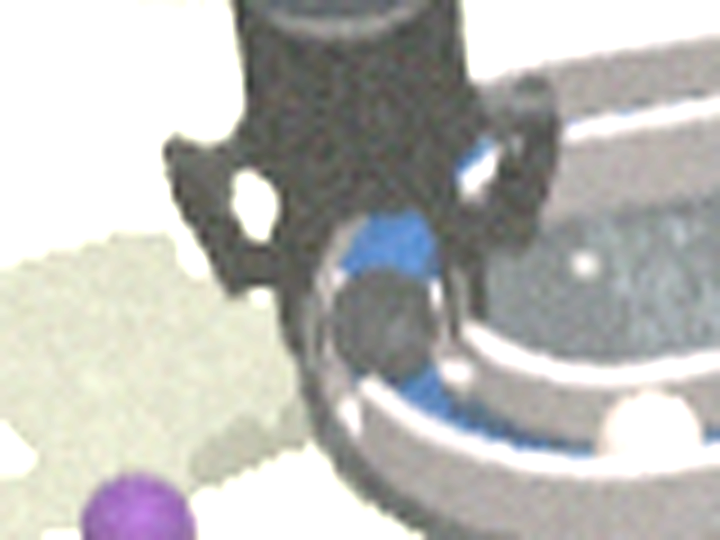

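```bash
python3 -m creep '[{"dp":[0,0,0.5],"angular":[0,0,0],"fingers":42},{"dp":[0,0,0.5],"angular":[0,0,0],"fingers":36},{"dp":[0,0,0.5],"angular":[0,0,0],"fingers":30},{"dp":[0,0,0.5],"angular":[0,0,0],"fingers":30},{"dp":[0,0,0.5],"angular":[0,0,0],"fingers":30}]' 45;  python3 -m creep '[{"dp":[0,0,-2],"angular":[0,0,0],"fingers":30},{"dp":[0,0,-5],"angular":[0,0,0],"fingers":30},{"dp":[0,0,-9],"angular":[0,0,0],"fingers":30},{"dp":[0,0,-14],"angular":[0,0,0],"fingers":30},{"dp":[0,0,-20],"angular":[0,0,0],"fingers":30}]'; python3 - <<'E'
from h import *
s=optics.grab_frame('side');cv2.imwrite('pics/raw_sidel18.png',s)
o=cv2.resize(s[135:195,235:315],None,fx=9,fy=9,interpolation=cv2.INTER_CUBIC)
cv2.imwrite('pics/z20.png',cv2.convertScaleAbs(o,alpha=2.4))
E
```

```text
clock: 19.25
eef_pos: [454.9, 150.1, -5.7]
tcp_rot: [-3.141, 0.0, 1.569]
contact_force: [-0.9, -0.2, -0.0]
opening: 0.441
clock: 19.67
eef_pos: [455.0, 150.2, 14.9]
tcp_rot: [-3.141, 0.0, 1.569]
contact_force: [-0.1, 0.2, -2.1]
opening: 0.437
```

View pics/z20.png

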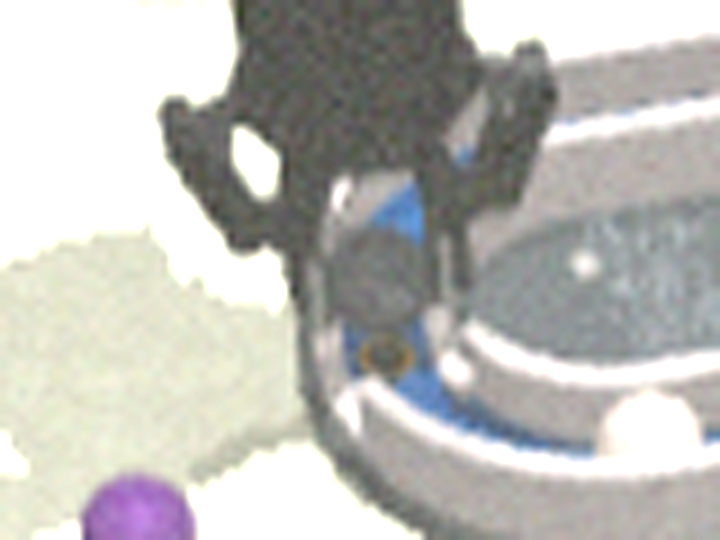

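```bash
python3 -m creep '[{"dp":[0,0,-10],"angular":[0,0,0],"fingers":30},{"dp":[0,0,-25],"angular":[0,0,0],"fingers":30},{"dp":[0,0,-42],"angular":[0,0,0],"fingers":30},{"dp":[-5,2,-58],"angular":[0,0,0],"fingers":30},{"dp":[-18,7,-66],"angular":[0,0,0],"fingers":30}]'; python3 -m creep '[{"dp":[-20,8,-2],"angular":[0,0,0],"fingers":30},{"dp":[-44,17,-2],"angular":[0,0,0],"fingers":30},{"dp":[-68,26,-2],"angular":[0,0,0],"fingers":30},{"dp":[-92,35,-2],"angular":[0,0,0],"fingers":30},{"dp":[-116,45,-2],"angular":[0,0,0],"fingers":30}]'; python3 -m creep '[{"dp":[-24,9,0],"angular":[0,0,0],"fingers":30},{"dp":[-48,18,0],"angular":[0,0,0],"fingers":30},{"dp":[-72,28,0],"angular":[0,0,0],"fingers":30},{"dp":[-96,37,0],"angular":[0,0,0],"fingers":30},{"dp":[-116,44,0],"angular":[0,0,0],"fingers":30}]'; python3 d.py 567.5 -140.5 80 1.571
```

```text
clock: 20.13
eef_pos: [462.7, 133.1, 82.9]
tcp_rot: [3.14, -0.001, 1.57]
contact_force: [0.4, -0.5, -2.3]
opening: 0.439
clock: 20.55
eef_pos: [507.0, 14.9, 83.3]
tcp_rot: [3.141, -0.0, 1.569]
contact_force: [0.2, 0.5, -2.4]
opening: 0.436
clock: 20.97
eef_pos: [551.2, -101.7, 83.3]
tcp_rot: [3.141, 0.0, 1.568]
contact_force: [0.3, 0.0, -2.6]
opening: 0.439
clock 20.97 pos [ 551.2 -101.7   83.3] rpy [3.1409e+00 3.0000e-04 1.5684e+00] F [ 0.3  0.  -2.6] op 0.439
dp [-38.7  16.4   3.3] ang [ 0.001  0.    -0.003]
```

```bash
python3 -m creep '[{"dp":[-15,6,0],"angular":[0,0,0],"fingers":30},{"dp":[-28,11,0],"angular":[0,0,0],"fingers":30},{"dp":[-37,15.5,0],"angular":[0,0,0],"fingers":30},{"dp":[-37,15.5,0],"angular":[0,0,0],"fingers":30},{"dp":[-37,15.5,0],"angular":[0,0,0],"fingers":30}]'; python3 d.py 567.5 -140.5 80 1.571; python3 - <<'E'
from h import *
s=optics.grab_frame('side');t=optics.grab_frame('top');cv2.imwrite('pics/raw_sidel19.png',s)
o=cv2.resize(s[170:270,280:390],None,fx=5,fy=5,interpolation=cv2.INTER_CUBIC)
P=[567.5,-140.5]
a=np.linspace(0,2*np.pi,40)
for v in proj('side',np.c_[P[0]+75*np.cos(a),P[1]+75*np.sin(a),54+0*a]): cv2.circle(o,tuple(int(x) for x in ((v+.5)-[280,170])*5),1,(0,0,255),-1)
o2=cv2.resize(t[150:240,325:420],None,fx=3,fy=3)
cv2.imwrite('pics/z21.png',cv2.convertScaleAbs(o,alpha=2.));cv2.imwrite('pics/z22.png',cv2.convertScaleAbs(o2,alpha=2.))
E
```

```text
clock: 21.38
eef_pos: [565.9, -136.8, 82.4]
tcp_rot: [-3.141, -0.0, 1.568]
contact_force: [-1.2, -0.3, -2.5]
opening: 0.444
clock 21.38 pos [ 565.9 -136.8   82.4] rpy [-3.1412e+00 -4.0000e-04  1.5683e+00] F [-1.2 -0.3 -2.5] op 0.444
dp [-3.7  1.6  2.4] ang [-0.    -0.    -0.003]
```

View pics/z21.png

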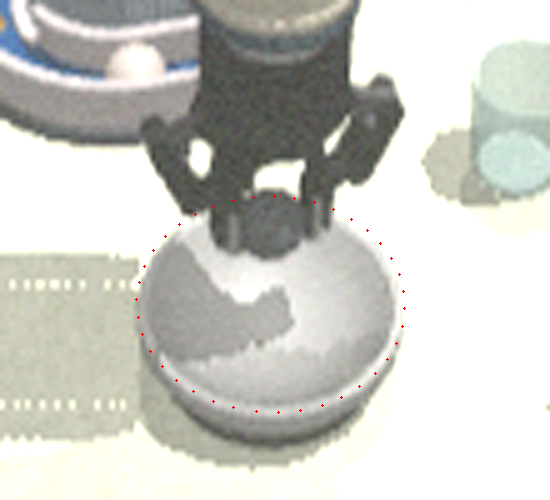

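View pics/z22.png

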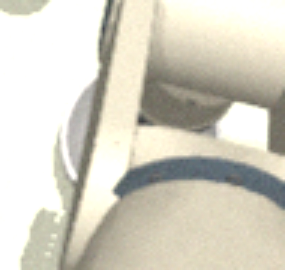

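```bash
python3 -m creep '[{"dp":[-4,1,12],"angular":[0,0,0],"fingers":30},{"dp":[-4,1,30],"angular":[0,0,0],"fingers":30},{"dp":[-4,1,48],"angular":[0,0,0],"fingers":30},{"dp":[-4,1,60],"angular":[0,0,0],"fingers":30},{"dp":[-4,1,66],"angular":[0,0,0],"fingers":30}]'; python3 -m creep '[{"dp":[0,0,2],"angular":[0,0,0],"fingers":30},{"dp":[0,0,2],"angular":[0,0,0],"fingers":30},{"dp":[0,0,2],"angular":[0,0,0],"fingers":30}]'; python3 d.py 566.5 -141 5 1.571
```

```text
clock: 21.9
eef_pos: [565.5, -140.3, 14.2]
tcp_rot: [-3.139, -0.001, 1.569]
contact_force: [-0.9, 0.0, -2.4]
opening: 0.441
clock: 22.15
eef_pos: [567.5, -141.1, 15.0]
tcp_rot: [3.141, 0.0, 1.569]
contact_force: [0.2, 0.6, -2.2]
opening: 0.443
clock 22.15 pos [ 567.5 -141.1   15. ] rpy [3.1409e+00 2.0000e-04 1.5689e+00] F [ 0.2  0.6 -2.2] op 0.443
dp [ 0.1 -1.  10. ] ang [ 0.001  0.    -0.002]
```

```bash
python3 -m creep '[{"dp":[0,-1,3],"angular":[0,0,0],"fingers":30},{"dp":[0,-1,6],"angular":[0,0,0],"fingers":30},{"dp":[0,-1,9],"angular":[0,0,0],"fingers":30},{"dp":[0,-1,12],"angular":[0,0,0],"fingers":30},{"dp":[0,-1,12],"angular":[0,0,0],"fingers":30}]'; python3 d.py; python3 - <<'E'
from h import *
s=optics.grab_frame('side');cv2.imwrite('pics/raw_sidel20.png',s)
o=cv2.resize(s[170:270,280:390],None,fx=5,fy=5,interpolation=cv2.INTER_CUBIC)
for v in proj('side',[[566.5,-141,37]]): cv2.circle(o,tuple(int(x) for x in ((v+.5)-[280,170])*5),2,(0,0,255),-1)
cv2.imwrite('pics/z23.png',cv2.convertScaleAbs(o,alpha=2.))
E
```

```text
clock: 22.57
eef_pos: [565.7, -141.0, 1.9]
tcp_rot: [-3.141, -0.0, 1.569]
contact_force: [0.6, -0.7, -1.9]
opening: 0.438
clock 22.57 pos [ 565.7 -141.     1.9] rpy [-3.1409e+00 -2.0000e-04  1.5687e+00] F [ 0.6 -0.7 -1.9] op 0.438
```

View pics/z23.png

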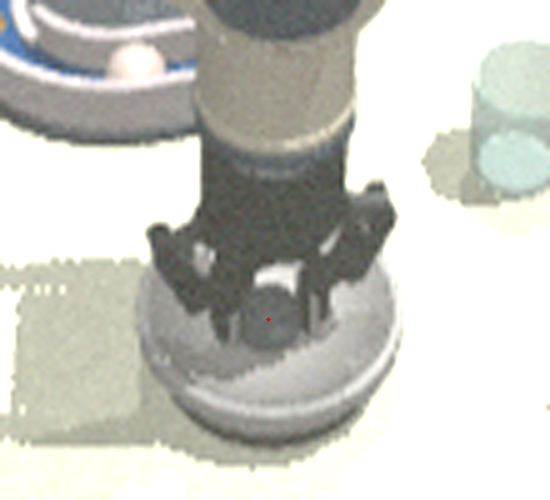

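```bash
python3 -m creep '[{"dp":[0,0,0.7],"angular":[0,0,0],"fingers":30},{"dp":[0,0,1.4],"angular":[0,0,0],"fingers":30},{"dp":[0,0,2],"angular":[0,0,0],"fingers":30},{"dp":[0,0,2],"angular":[0,0,0],"fingers":30}]'
```

```text
clock: 22.95
eef_pos: [566.0, -141.0, 0.4]
tcp_rot: [-3.142, -0.0, 1.569]
contact_force: [0.0, -0.6, -2.5]
opening: 0.441
```

```bash
python3 -m creep '[{"dp":[0,0,0.5],"angular":[0,0,0],"fingers":30},{"dp":[0,0,1],"angular":[0,0,0],"fingers":30},{"dp":[0,0,1],"angular":[0,0,0],"fingers":30}]'
```

```text
clock: 23.2
eef_pos: [566.0, -141.0, -0.6]
tcp_rot: [-3.142, -0.0, 1.569]
contact_force: [-0.2, -0.5, -2.0]
opening: 0.436
```

```bash
python3 -m creep '[{"dp":[0,0,0.4],"angular":[0,0,0],"fingers":30},{"dp":[0,0,0.8],"angular":[0,0,0],"fingers":30},{"dp":[0,0,0.8],"angular":[0,0,0],"fingers":30}]'
```

```text
clock: 23.45
eef_pos: [566.0, -141.0, -1.4]
tcp_rot: [-3.141, 0.0, 1.569]
contact_force: [0.3, -0.4, -2.5]
opening: 0.438
```

```bash
python3 -m creep '[{"dp":[0,0,0.3],"angular":[0,0,0],"fingers":30},{"dp":[0,0,0.6],"angular":[0,0,0],"fingers":30},{"dp":[0,0,0.6],"angular":[0,0,0],"fingers":30}]'
```

```text
clock: 23.7
eef_pos: [566.1, -141.1, -1.8]
tcp_rot: [3.142, 0.0, 1.569]
contact_force: [-0.9, 0.3, 0.3]
opening: 0.436
```

```bash
python3 -m creep '[{"dp":[0,0,0],"angular":[0,0,0],"fingers":38},{"dp":[0,0,0],"angular":[0,0,0],"fingers":40},{"dp":[0,0,0],"angular":[0,0,0],"fingers":42},{"dp":[0,0,0],"angular":[0,0,0],"fingers":44},{"dp":[0,0,0],"angular":[0,0,0],"fingers":46}]'; python3 -m creep '[{"dp":[0,0,0],"angular":[0,0,0],"fingers":47},{"dp":[0,0,-2],"angular":[0,0,0],"fingers":49},{"dp":[0,0,-4],"angular":[0,0,0],"fingers":50},{"dp":[0,0,-8],"angular":[0,0,0],"fingers":50}]';python3 - <<'E'
from h import *
s=optics.grab_frame('side');cv2.imwrite('pics/raw_sidel21.png',s)
o=cv2.resize(s[170:270,280:390],None,fx=5,fy=5,interpolation=cv2.INTER_CUBIC)
cv2.imwrite('pics/z24.png',cv2.convertScaleAbs(o,alpha=2.))
E
```

```text
clock: 24.12
eef_pos: [566.2, -141.1, -1.8]
tcp_rot: [3.141, 0.0, 1.569]
contact_force: [0.1, -0.0, 0.6]
opening: 0.539
clock: 24.45
eef_pos: [565.8, -141.0, 6.1]
tcp_rot: [-3.141, -0.0, 1.569]
contact_force: [-0.1, -0.2, -0.1]
opening: 0.589
```

View pics/z24.png

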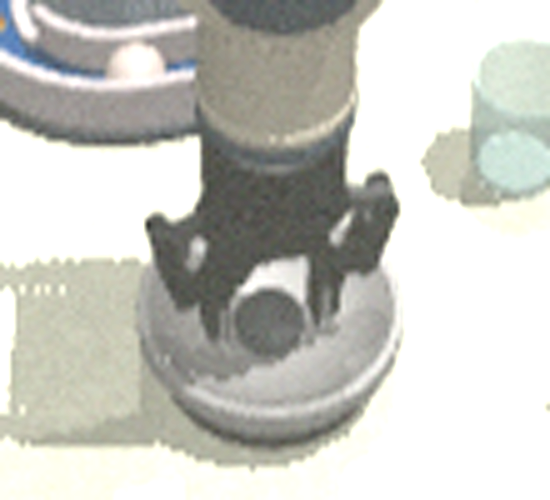

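Ball rests in the bowl, at about (270,322) in the crop, and the fingers are clear of it. Retreating straight up.

```bash
python3 -m creep '[{"dp":[0,0,-12],"angular":[0,0,0],"fingers":52},{"dp":[0,0,-30],"angular":[0,0,0],"fingers":55},{"dp":[0,0,-60],"angular":[0,0,0],"fingers":55},{"dp":[0,0,-95],"angular":[0,0,0],"fingers":55},{"dp":[0,0,-130],"angular":[0,0,0],"fingers":55}]'; python3 -m creep '[{"dp":[0,-30,-20],"angular":[0,0,0],"fingers":55},{"dp":[0,-65,-30],"angular":[0,0,0],"fingers":55},{"dp":[0,-105,-40],"angular":[0,0,0],"fingers":55},{"dp":[0,-140,-45],"angular":[0,0,0],"fingers":55},{"dp":[0,-160,-50],"angular":[0,0,0],"fingers":55}]'; python3 -m creep '[{"dp":[0,0,0],"angular":[0,0,0],"fingers":55},{"dp":[0,0,0],"angular":[0,0,0],"fingers":55},{"dp":[0,0,0],"angular":[0,0,0],"fingers":55},{"dp":[0,0,0],"angular":[0,0,0],"fingers":55}]'; python3 - <<'E'
from h import *
s=optics.grab_frame('side');t=optics.grab_frame('top')
cv2.imwrite('pics/fs.png',cv2.convertScaleAbs(s,alpha=1.6));cv2.imwrite('pics/ft.png',cv2.convertScaleAbs(t,alpha=1.6))
b=s[200:260,300:365];g=cv2.GaussianBlur(cv2.cvtColor(b,cv2.COLOR_BGR2GRAY),(0,0),.7)
print(r.sense()['contact_force'])
E
```

```text
clock: 24.92
eef_pos: [565.5, -140.9, 138.0]
tcp_rot: [-3.141, -0.0, 1.569]
contact_force: [0.7, -0.9, 0.6]
opening: 0.644
clock: 25.33
eef_pos: [402.3, -140.2, 186.9]
tcp_rot: [-3.141, -0.0, 1.569]
contact_force: [-0.1, 0.4, -0.2]
opening: 0.644
clock: 25.67
eef_pos: [407.2, -140.9, 186.4]
tcp_rot: [3.141, 0.0, 1.569]
contact_force: [-0.2, 0.2, 0.2]
opening: 0.645
[-1.11426843  0.12237951  0.72196852]
```

View pics/fs.png

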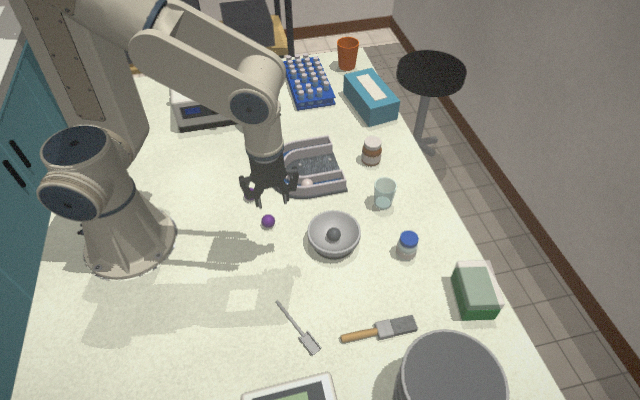

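View pics/ft.png

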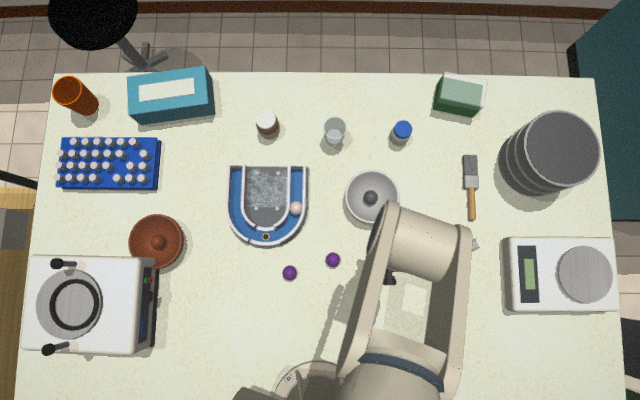

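```bash
python3 - <<'E'
from rig import r
print(r.sense()['clock']);r.sign_off()
E
```

```text
25.7667
the job is handed in; nothing more can be done
```

I pushed the steel ball round the bend into the brass-edged seat. I then gripped it across the track at the gap, lifted it out, lowered it until it touched the mortar floor, and released it there. The job was handed in at 25.8 s of the 54 s allowed, and sign-off reports no verdict.

**Last checks:** Both final pictures show the steel ball at rest in the middle of the mortar. In the top view it is at about (370,198), and the bowl centre is at about (372,197). The white ball is still at (296,208) and nothing else appears to have moved. The arm had withdrawn, with no contact force.

**Checks that disagreed:**
- **Fingertip height:** With the fingers shut, the tips are really about 25 mm higher than the reported TCP. I confirmed this by touching the bench, which gave about 9 N, and corrected for it.
- **Rack position:** The two cameras differed by about 5 mm in y on where the rack is, so I used a value in between.
- **Ledge contact:** On the second grip attempt I went too low, and the fingertips pressed on the gap's ledges with about 63 N. That is under the 120 N wrist limit, and it was the fingertips rather than the gripper body. I raised the gripper and gripped again before lifting.

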